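# Stamp the acceptance mark on a rating plate

## Robot

A 6-joint arm with a two-finger parallel gripper is mounted at the origin on a cart in front of the work surface, level with it; the furniture and walls round the work are solid. World frame = base frame: x ahead of the robot, y to its left, z up, the work surface at z = 0. Lengths are in mm, angles in rad, forces in N, time in s.
With the tool pointing down it reaches from about 425 to 1125 mm from the base axis. Payload 14.9 kg.
Tool frame: the origin (TCP) lies at the very end of the fingers, on their centre line; the grasp point (between the pads) lies 19 mm behind it; y points along the fingers, z is the direction in which the jaws open and shut, and the axes are right-handed (so a half turn about y gives the same grasp; the last joint's range is limited). The gripper opens to 91 mm and grips with 3 to 60 N. Pads are 32 mm wide; open, the fingers measure 118 mm over their backs; the gripper's body (76 mm by 178 mm) begins 60 mm behind the grasp point.
Start: joints at [1.238, 0.379, 1.734, -0, 1.028, -0.033], TCP at [206.738, 668.788, 213.932] pointing down, gripper open.
Joint ranges: [-2.77, 2.77], [-0.74, 2.19], [0, 2.66], [-1.06, 4.2], [0.31, 2.87], [-3.08, 3.08]. Speed limits (rad/s): [1.89, 1.89, 2.39, 3.14, 3.14, 3.14].

## Interface

Orientations are given as a unit quaternion [x, y, z, w].
In Python, from rig import manip gives the robot as it stands.
- The arm moves only by the tool send_rows, never from a script. Its argument "series" is a list of rows, each an object of numbers: "dx", "dy", "dz": the shift along the world's x, y, z in mm; "ax", "ay", "az": the turn, a rotation vector about the world's x, y, z in degrees; "jaw": the closure in counts, from 0 (fully open) to 255 (shut). In form: [{"dx": .., "dy": .., "dz": .., "ax": .., "ay": .., "az": .., "jaw": ..}, ...]. A call has 1 to 12 rows; each row shifts and turns the commanded pose from where the row before left it; what a row does not reach is not made up. A row lasts 1/10 s, in which the tool goes at most 50 mm and 8.59 degrees, less where a joint would pass 70% of its speed; a pose out of reach is approached as far as the arm can. A call with a gripper value outside its range is refused whole. The fingers move at their own pace and stop on an object; the grip force is fixed at half the most. Time passes only in rows, so rows that do not move let the fingers close. It gives the time, the measured TCP pose, the force and the opening at its end, in the units of the state.
- manip.get_obs(): the state, without advancing time (a new reading comes with each control period).
- manip.camera(name): name is "side" or "top"; returns a dict with "pixels" (400x640x3 uint8, red, green, blue), "fx", "fy", "cx", "cy" (pixels), "D" ([k1, k2, p1, p2, k3] as OpenCV has them; the pictures are not rectified), "world_from_camera" (4x4, takes a point from camera to world coordinates). Camera axes: x right, y down, z forward; pixel columns grow to the right and rows downward; lengths in mm; the calibration is good to about 2 mm. A picture is of the moment at which its call begins. There is no depth.
- manip.hand_in(): hands the job in, once; it reports no verdict.
The state is a dict: "time": time; "joint_positions": joint angles; "qvel": joint speeds; "effort": joint torques, N m; "tcp_pos": TCP position; "orientation": TCP orientation; "wrist_force": force on the tool from outside, world axes, zero at the start; "ft_torque": the same for the moment, N m; "finger_gap": finger opening in mm.
Only numpy, scipy, OpenCV 4.12 (cv2) and the standard library are available. Lean on these libraries where they do the work, as an engineer would, in place of code of your own. Each camera call takes 0.05 s, during which the arm holds its last target.

## Task

The red-handled hand stamp is lying on its side: first stand it upright on the round cork pad, wholly on the pad, and let go of it; then take it again from above by its handle. Set the stamp down square inside the empty black frame on the aluminium rating plate, press the handle fully home and hold it there for about a second (firmly, but not with brute force), touching the plate nowhere else and not sliding, and lift it straight up by a good hand's breadth. Stand it back upright, wholly on the cork pad, never dropping it, let go, and leave the relay, the blue capacitor and the small battery where they are.

Things in the scene. Friction and masses are not known exactly. Their poses are not given: they have to be found in the camera images.
- stamp: Red-handled hand stamp, 80 mm tall, 0.27 kg: heavy steel foot 54 x 42 mm (x, y), 13 mm high, black die as its underside, sprung 16 mm stem, red handle block. Origin: centre of the underside (die face); x along the 54 mm side, z up through the handle. Starts lying on a long side, y up, z level, handle pointing away from the robot. Centre of mass on the z axis, 16 mm above the underside.
- stamp_grip (a point): Centre of the red handle block, 62 mm along stamp z from the die face when not pressed; axes as the stamp's. Block 24 (x) x 42 (y) x 36 mm (z); its top is the stamp's top. Set on a long lower edge of its foot, leaning less than about 45 degrees from upright, and let go, the stamp rocks upright by itself about that edge.
- stamp_handle (a joint): How far the handle is pressed down into the foot, m: 0 free, 0.005 fully home at a hard stop. Spring: 5 N to start moving, about 11 N at the stop.
- plate_fixture: Blue low fixture 150 x 116 mm (x, y), 10 mm high, fixed to the bench, on which an aluminium rating plate 126 x 92 mm is clamped; plate top 13 mm above the bench; four low screw heads at the plate's corners, 3 mm above the plate. Origin: centre of the underside; z up.
- mark_frame (a point): Centre of the empty black rectangular frame printed on the aluminium plate, on the plate's top face (13 mm above the bench). Inside of the frame 60 mm (x) x 48 mm (y): the stamp's foot fits inside with 3 mm to spare all round, its 54 mm side along the frame's 60 mm side, either way round. z up.
- pad_top (a point): Centre of the top of the round cork pad, 130 mm in diameter, 4 mm thick, fixed to the bench.
- relay: Clear-cased relay, 28 x 21 x 36 mm, loose, standing on the bench; bystander. Origin: centre of its underside.
- blue_cap: Blue cylindrical capacitor, 25 mm in diameter, 44 mm tall, loose, standing on the bench; bystander. Origin: centre of its underside.
- battery_9v: Small block battery with one ochre end, 49 x 27 x 18 mm, lying on the bench, loose; bystander. Origin: centre of its underside.
Things that resemble listed ones, but are neither listed nor needed, are in the scene too. Leave any green or orange look-alike of the stamp alone.

How it is judged (in metres and radians):
On the way, in this order (a step that is already met when the one before it is completed fails the run):
1. the stamp stands upright, wholly on the cork pad, let go of (horizontal distance between stamp and pad_top below 0.032 m and angle between stamp's own z axis and vertical below 0.06 rad and z of stamp in the frame of pad_top below 0.004 m and contact force between the fingers and stamp below 0.05 N), for 0.3 s.
2. the stamp stands square inside the frame (centre within 5 mm, turned less than 0.12 rad, tilted less than 0.06 rad) and its handle is held pressed home (4.2 mm or more) for 0.4 s (horizontal distance between stamp and mark_frame below 0.005 m and angle between the x axis of stamp and the x axis of mark_frame, either way round below 0.12 rad and angle between stamp's own z axis and vertical below 0.06 rad and value of joint stamp_handle above 0.0042 m and contact force between stamp and plate_fixture above 5 N), for 0.4 s.
3. the stamp is held at least 30 mm straight above the frame (within 15 mm), off the plate (z of stamp in the frame of mark_frame above 0.03 m and horizontal distance between stamp and mark_frame below 0.015 m and contact force between the fingers and stamp above 0.5 N), for 0.05 s.
At the end, for the whole second after the job is handed in: The stamp stands upright (within 0.06 rad) and at rest on the cork pad, its centre within 32 mm of the pad's centre, let go (all of step 1 and linear speed of stamp below 0.02 m/s); the robot touches nothing.
It fails at once if the stamp touches the plate or fixture with its centre more than 8 mm from the frame's centre (set down elsewhere, or slid) (contact force between stamp and plate_fixture above 0.5 N and horizontal distance between stamp and mark_frame above 0.008 m).
It fails at once if the stamp is pressed on the plate with more than 30 N (contact force between stamp and plate_fixture above 30 N).
It fails at once if the stamp is let go in the air (contact force between the fingers and stamp below 0.01 N and height (world z) of stamp above 0.04 m).
It fails at once if the relay, the blue capacitor or the small battery is moved more than 15 mm (distance of any of relay, blue_cap, battery_9v from where it was at the start of the episode above 0.015 m).
It also fails if it takes over 72 s, if anything falls off the work surface, if the arm or the gripper's body presses on something with over 40 N, if the wrist force passes 120 N, or if a joint passes its speed limit or range.

## Working session

There is one attempt and no reset: what is moved stays moved. The work goes in short steps, Python scripts to look and compute and a tool call to move; the robot and the scene stay as the last step left them, time stands still between calls to the robot, and variables do not carry over. Pictures are saved under pics/ and viewed, and the job is handed in when it is done.

Besides the shell and the picture viewer there is one more tool, called after "Emit:" by a JSON object that holds its "op" and its "data". send_rows: Moves the arm, as the interface text tells. Its arguments: {"type":"object","properties":{"series":{"type":"array"}},"required":["series"]}

```bash
ls; mkdir -p pics; python3 - <<'E'
from rig import manip
import cv2
o=manip.get_obs();print(o)
for n in("top","side"):
    c=manip.camera(n);cv2.imwrite(f"pics/{n}0.png",c["pixels"][:,:,::-1])
    print(n,c["fx"],c["fy"],c["cx"],c["cy"],c["D"],c["world_from_camera"])
E
```

```text
pics
{'time': 0.0, 'joint_positions': array([ 1.23770399e+00,  3.79421234e-01,  1.73479353e+00, -8.85920703e-06,
        1.02849430e+00, -3.32862995e-02]), 'qvel': array([ 0.00028777,  0.00020484, -0.00041366, -0.00158214, -0.00159165,
        0.00059635]), 'effort': array([ 1.28806523e-04, -7.63758731e+01, -4.34350026e+01,  6.50604093e-02,
        4.25735442e-02, -1.03716495e-04]), 'tcp_pos': array([206.59992959, 668.39257732, 213.2730792 ]), 'orientation': array([ 0.69956571, -0.10566856,  0.10553003, -0.69878852]), 'wrist_force': array([-0.13899682,  0.03880389,  0.9484689 ]), 'ft_torque': array([ 0.01704031,  0.01204316, -0.0487935 ]), 'finger_gap': 91.06204843101794}
top 393.1493663491711 393.1493663491711 317.9211627122568 197.78802152588986 [-0.09114886  0.          0.          0.          0.        ] [[ 3.02580862e-03 -9.97622045e-01  6.88556479e-02  3.86316585e+02]
 [-9.99917477e-01 -2.15869539e-03  1.26641290e-02  1.61133438e+02]
 [-1.24853759e-02 -6.88882849e-02 -9.97546249e-01  1.22162323e+03]
 [ 0.00000000e+00  0.00000000e+00  0.00000000e+00  1.00000000e+00]]
side 502.7565272812171 502.7565272812171 319.4357117404237 198.70650060014373 [-0.0547673  0.         0.         0.         0.       ] [[ 9.99587709e-01  1.58193274e-02 -2.39616641e-02  5.11425585e+02]
 [ 2.85915646e-02 -4.71865402e-01  8.81206880e-01 -1.10751393e+03]
 [ 2.63341988e-03 -8.81528667e-01 -4.72123155e-01  7.26878963e+02]
 [ 0.00000000e+00  0.00000000e+00  0.00000000e+00  1.00000000e+00]]
```

View pics/top0.png

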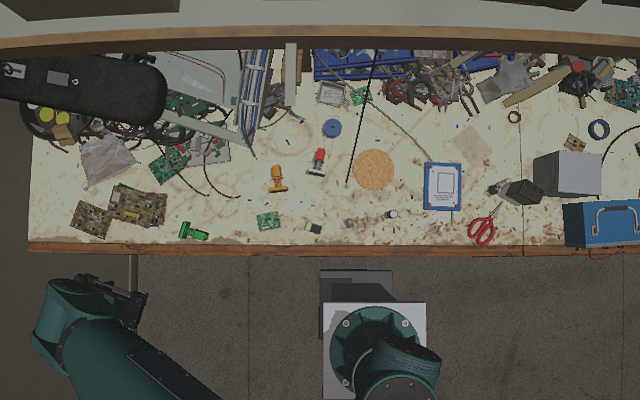

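View pics/side0.png

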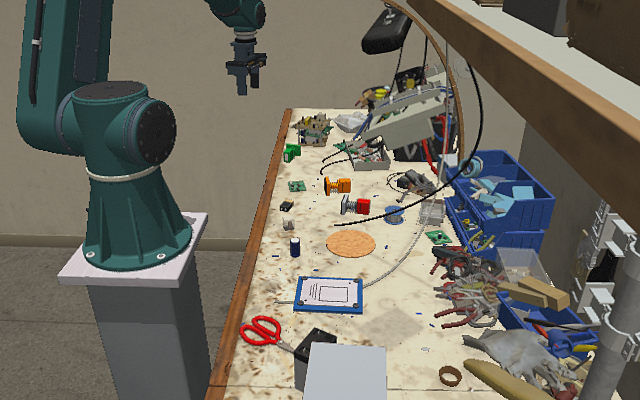

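The top view shows the red-handled stamp at about (318,160). Look-alikes are the orange stamp at (278,178), the green one at (193,232) and the red scissors at (482,228). The description points to the red one, so I'll check it in a close crop.

```bash
python3 - <<'E'
import cv2
a=cv2.imread("pics/top0.png");b=cv2.imread("pics/side0.png")
cv2.imwrite("pics/c1.png",cv2.resize(a[100:250,250:480],None,fx=3.4,fy=3.4,interpolation=cv2.INTER_CUBIC))
cv2.imwrite("pics/c2.png",cv2.resize(b[160:320,260:460],None,fx=3.7,fy=3.7,interpolation=cv2.INTER_CUBIC))
E
```

```text
(no output)
```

View pics/c1.png

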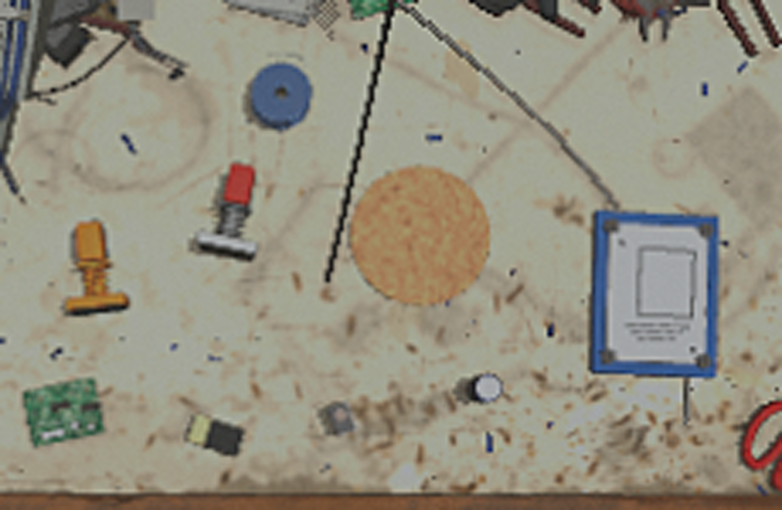

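View pics/c2.png

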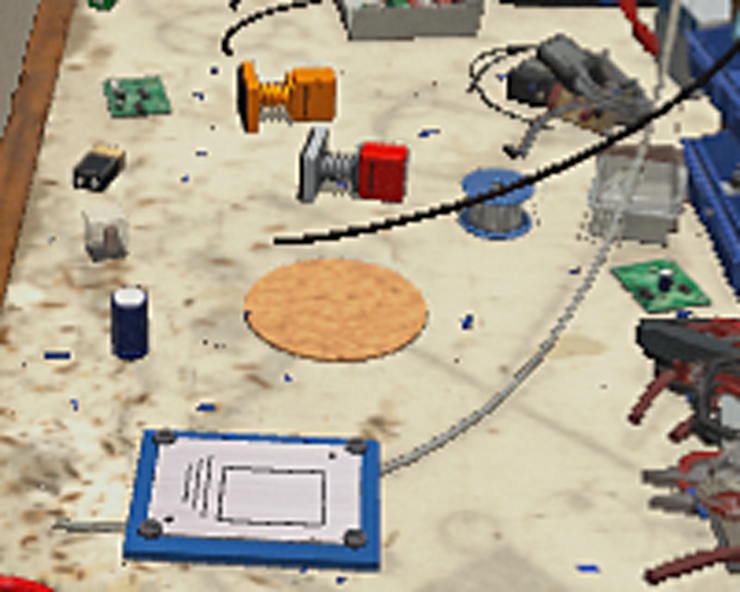

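The crop confirms it: red handle and grey foot, lying with the handle pointing away from the robot, at crop px (235,210) in the top view. The other stamps are plainly orange and green. Next I'll measure.

```bash
cat > h.py <<'E'
import numpy as np, cv2
from rig import manip
def rays(c,px):
    K=np.array([[c["fx"],0,c["cx"]],[0,c["fy"],c["cy"]],[0,0,1]])
    u=cv2.undistortPoints(np.float64(px).reshape(-1,1,2),K,np.float64(c["D"])).reshape(-1,2)
    T=np.array(c["world_from_camera"]);d=np.c_[u,np.ones(len(u))]@T[:3,:3].T
    return T[:3,3],d/np.linalg.norm(d,axis=1)[:,None]
def plane(c,px,z):
    o,d=rays(c,px);return o+d*((z-o[2])/d[:,2])[:,None]
def tri(c1,p1,c2,p2):
    o1,d1=rays(c1,[p1]);o2,d2=rays(c2,[p2]);d1=d1[0];d2=d2[0]
    s=np.linalg.lstsq(np.c_[d1,-d2],o2-o1,rcond=None)[0]
    a=o1+s[0]*d1;b=o2+s[1]*d2;return (a+b)/2,np.linalg.norm(a-b)
def proj(c,P):
    T=np.linalg.inv(c["world_from_camera"]);K=np.array([[c["fx"],0,c["cx"]],[0,c["fy"],c["cy"]],[0,0,1]])
    return cv2.projectPoints(np.float64(P).reshape(-1,1,3),cv2.Rodrigues(T[:3,:3])[0],T[:3,3],K,np.float64(c["D"]))[0].reshape(-1,2)
def blob(mask,roi):
    x0,y0,x1,y1=roi;m=np.zeros_like(mask,np.uint8);m[y0:y1,x0:x1]=mask[y0:y1,x0:x1]
    n,l,s,ct=cv2.connectedComponentsWithStats(m.astype(np.uint8))
    k=1+np.argmax(s[1:,4]);return (l==k).astype(np.uint8),ct[k],s[k]
def red(im):
    i=im.astype(int);return ((i[...,0]>110)&(i[...,1]<70)&(i[...,2]<70))
E
python3 - <<'E'
from h import *
T=manip.camera("top");S=manip.camera("side")
t=T["pixels"];s=S["pixels"]
m,c,st=blob(red(t),(290,130,345,190));print("red top",c,st)
cn=max(cv2.findContours(m,0,1)[0],key=len);r=cv2.minAreaRect(cn);print(r);print(plane(T,cv2.boxPoints(r),42).round(1))
m2,c2,st2=blob(red(s),(330,180,390,225));print("red side",c2,st2);print(tri(T,c,S,c2))
# foot
hsv=cv2.cvtColor(t,cv2.COLOR_RGB2HSV)
print("patch foot",t[163:178:2,306:328:3].tolist()[0:8:1])
# cork
for n,C,roi,z in(("top",T,(340,140,405,195),4),("side",S,(315,220,385,265),4)):
    h=cv2.cvtColor(C["pixels"],cv2.COLOR_RGB2HSV);mk=(h[...,0]<20)&(h[...,1]>90)&(h[...,2]>110)
    m,c,st=blob(mk,roi);cn=max(cv2.findContours(m,0,1)[0],key=len)
    w=plane(C,cn.reshape(-1,2),4);e=cv2.minEnclosingCircle(np.float32(w[:,:2]));print("cork",n,c,st,w[:,:2].min(0),w[:,:2].max(0),plane(C,[cv2.fitEllipse(cn)[0]],z),e)
    b=C["pixels"].astype(int)
E
```

```text
red top [320.16666667 153.84615385] [316 149   9  11  78]
((320.1538391113281, 153.73077392578125), (7.2562971115112305, 10.394155502319336), 11.309932708740234)
[[588.3 183.6  42. ]
 [619.6 177.5  42. ]
 [615.3 155.9  42. ]
 [584.  162.   42. ]]
red side [363.10596026 205.81456954] [357 199  13  15 151]
(array([604.23321281, 169.82088653,  21.59997619]), np.float64(1.7717920413315842))
patch foot [[[163, 166, 151], [165, 163, 140], [148, 138, 115], [63, 62, 58], [130, 132, 132], [95, 93, 87], [163, 166, 144], [164, 164, 144]], [[163, 166, 151], [164, 167, 151], [148, 148, 132], [64, 64, 63], [124, 125, 125], [109, 106, 95], [165, 163, 143], [164, 161, 140]], [[164, 166, 150], [138, 140, 125], [152, 153, 136], [77, 76, 76], [104, 104, 104], [158, 157, 139], [166, 163, 143], [160, 153, 134]], [[170, 174, 157], [170, 172, 174], [158, 160, 159], [149, 150, 148], [80, 80, 79], [146, 149, 129], [166, 168, 146], [165, 165, 146]], [[111, 103, 90], [99, 101, 102], [121, 121, 121], [177, 181, 183], [174, 178, 177], [155, 158, 157], [159, 162, 159], [165, 157, 139]], [[105, 99, 87], [60, 60, 52], [33, 32, 27], [30, 29, 22], [89, 89, 88], [111, 114, 114], [159, 162, 166], [157, 147, 130]], [[167, 168, 146], [160, 161, 149], [161, 165, 148], [100, 95, 86], [58, 52, 45], [33, 33, 29], [66, 66, 59], [156, 148, 130]], [[164, 167, 153], [163, 166, 151], [164, 166, 150], [168, 162, 141], [172, 171, 152], [157, 158, 138], [152, 146, 126], [149, 141, 124]]]
cork top [373.14525609 169.02434929] [ 353  149   41   41 1191] [498.11994815 -57.94204345] [624.13276082  67.42125082] [[560.84012729   4.32982559   4.        ]] ((561.4822998046875, 4.273327827453613), 64.15425109863281)
cork side [350.2393321  243.19573284] [ 326  230   49   28 1078] [498.67350613 -65.32693437] [625.22897653  64.15250478] [[562.33123059  -2.02134918   4.        ]] ((562.1123046875, 0.32422298192977905), 66.73841094970703)
```

```bash
python3 - <<'E'
import cv2
a=cv2.imread("pics/top0.png");b=cv2.imread("pics/side0.png")
cv2.imwrite("pics/c3.png",cv2.resize(a[140:185,295:340],None,fx=13,fy=13,interpolation=0))
cv2.imwrite("pics/c4.png",cv2.resize(a[155:215,417:467],None,fx=10,fy=10,interpolation=0))
cv2.imwrite("pics/c5.png",cv2.resize(b[270:320,287:372],None,fx=9,fy=9,interpolation=0))
E
```

```text
(no output)
```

View pics/c3.png

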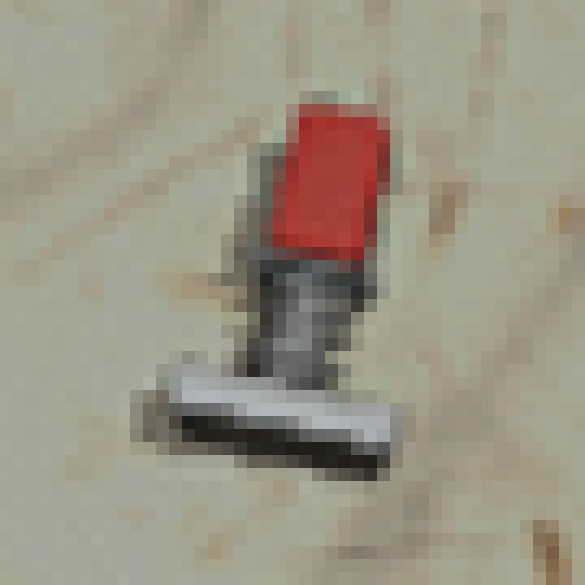

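View pics/c4.png

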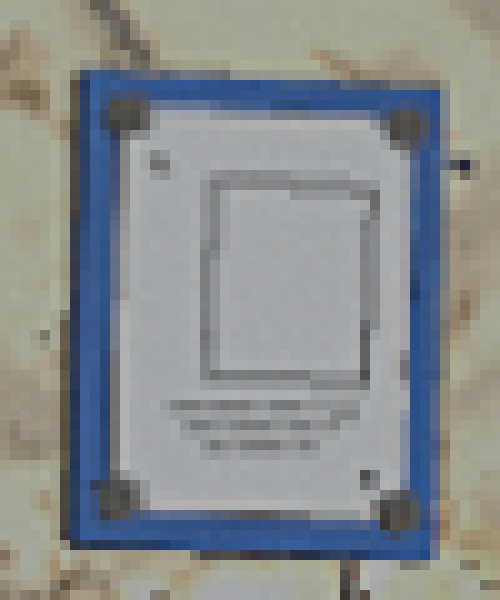

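View pics/c5.png

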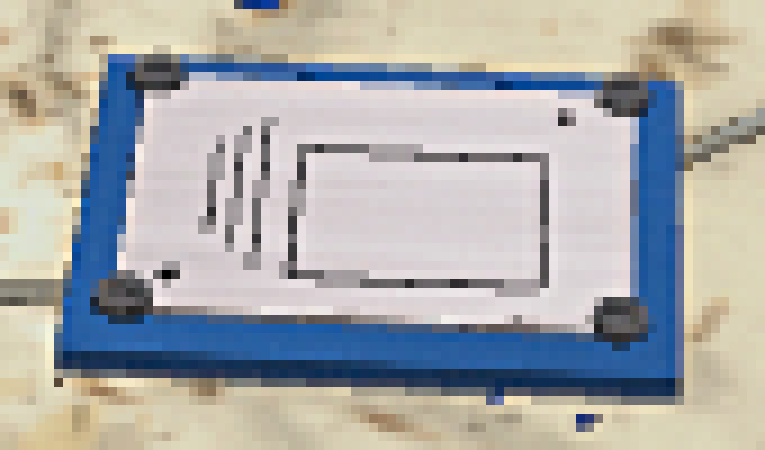

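```bash
python3 - <<'E'
from h import *
T=manip.camera("top");S=manip.camera("side")
def sub(px): return np.array(px,float)
ct=np.array([[210,180],[375,188],[367,383],[206,377]])/10+[417,155]-.5
cs=np.array([[300,147],[546,157],[542,286],[291,274]])/9+[287,270]-.5
for n,C,p in(("top",T,ct),("side",S,cs)):
    w=plane(C,p,13);print(n,w.round(1)[:,:2].tolist(),w.mean(0).round(1),[round(float(np.linalg.norm(w[i]-w[i-1])),1) for i in range(4)])
# refined via line centroids (dark on plate)
for n,C,p in(("top",T,ct),("side",S,cs)):
    g=255-cv2.cvtColor(C["pixels"],cv2.COLOR_RGB2GRAY).astype(float)
    L=[]
    for i in range(4):
        a,b=p[i],p[(i+1)%4];d=(b-a)/np.linalg.norm(b-a);nn=np.array([-d[1],d[0]]);pts=[]
        for t in np.linspace(.15,.85,25):
            q=a+t*(b-a);o=np.linspace(-2.2,2.2,45);xy=q+o[:,None]*nn
            v=cv2.remap(g.astype(np.float32),np.float32(xy[:,0])[None],np.float32(xy[:,1])[None],1)[0]
            v=np.clip(v-np.percentile(v,30),0,None)
            pts.append(q+nn*(v@o/v.sum()))
        w=plane(C,pts,13)[:,:2].astype(np.float32);vx,vy,x0,y0=cv2.fitLine(w,2,0,.01,.01).ravel();L.append((np.array([x0,y0]),np.array([vx,vy])))
        print(n,i,np.degrees(np.arctan2(vy,vx)).round(1))
    cor=[]
    for i in range(4):
        (p1,d1),(p2,d2)=L[i-1],L[i];s=np.linalg.solve(np.c_[d1,-d2],p2-p1);cor.append(p1+s[0]*d1)
    cor=np.array(cor);print(n,cor.round(1).tolist(),cor.mean(0),[round(float(np.linalg.norm(cor[i]-cor[i-1])),1) for i in range(4)])
# foot top-view corners (crop px/13 + (295,140)): top-face z=42, steel band
f=np.array([[172,372],[398,408]])/13+[295,140]-.5
print("foot upper edge",plane(T,f,42).round(1))
f=np.array([[170,410],[390,460]])/13+[295,140]-.5
print("foot lower(light/dark) edge",plane(T,f,42).round(1))
h=np.array([[298,105],[388,118],[363,260],[272,246]])/13+[295,140]-.5
print("handle",plane(T,h,42).round(1),plane(T,h,42).mean(0))
# cable
b=cv2.imread("pics/top0.png")
from scipy.spatial.transform import Rotation as R
o=manip.get_obs();print(R.from_quat(o["orientation"]).as_matrix().round(3))
q=o["joint_positions"];Rz=lambda a:R.from_euler('z',a);Ry=lambda a:R.from_euler('y',a)
print((Rz(q[0])*Ry(q[1]+q[2])*Rz(q[3])*Ry(q[4])*Rz(q[5])).as_matrix().round(3))
for n,C,pp in(("end",0,((347,182),(335,225))),):
    print(tri(T,pp[0],S,pp[1]))
E
```

```text
top [[549.4, -195.4], [547.2, -247.6], [486.2, -243.6], [487.9, -192.9]] [ 517.7 -219.9   13. ] [61.6, 52.2, 61.1, 50.7]
side [[488.1, -194.7], [550.2, -196.8], [548.3, -247.0], [487.3, -244.4]] [ 518.5 -220.7   13. ] [49.7, 62.1, 50.2, 61.0]
top 0 86.2
top 1 -3.1
top 2 87.1
top 3 -3.5
top [[550.0999755859375, -196.60000610351562], [546.9000244140625, -246.39999389648438], [485.5, -243.10000610351562], [488.0, -192.8000030517578]] [ 517.60626 -219.72482] [62.3, 49.9, 61.5, 50.3]
side 0 -3.4
side 1 88.8
side 2 -1.2
side 3 87.4
side [[488.8999938964844, -194.89999389648438], [549.7000122070312, -198.5], [548.7999877929688, -247.1999969482422], [486.6000061035156, -245.89999389648438]] [ 518.48846 -221.60918] [51.0, 61.0, 48.7, 62.2]
foot upper edge [[557.7 207.2  42. ]
 [549.3 154.6  42. ]]
foot lower(light/dark) edge [[548.8 207.6  42. ]
 [537.1 156.4  42. ]]
handle [[620.7 178.1  42. ]
 [617.6 157.   42. ]
 [584.1 162.8  42. ]
 [587.4 184.   42. ]] [602.44168759 170.4977951   42.        ]
[[ 0.955 -0.     0.295]
 [-0.295 -0.     0.955]
 [-0.    -1.    -0.   ]]
[[-0.295 -0.955 -0.   ]
 [-0.955  0.295 -0.   ]
 [ 0.     0.    -1.   ]]
(array([521.00486234,  86.36399947,   5.20657929]), np.float64(2.631232733830515))
```

```bash
python3 - <<'E'
import numpy as np
from scipy.spatial.transform import Rotation as R
Rz=lambda a:R.from_euler('z',a,degrees=True);Ry=lambda a:R.from_euler('y',a,degrees=True)
# tool-> my: tool x=-my y, tool y=my z, tool z=-my x
M=np.array([[0,0,-1],[-1,0,0],[0,1,0.]]) # columns: tool axes in my frame
for psi in(90,60,120):
  for phi in(0,30,60,75,85):
    for s in(110,130):
      jaw=psi-90
      z=np.array([np.cos(np.radians(jaw)),np.sin(np.radians(jaw)),0]);y=np.array([0,0,-1.]);
      h=np.array([np.cos(np.radians(psi)),np.sin(np.radians(psi)),0])
      y=y*np.cos(np.radians(phi))+h*np.sin(np.radians(phi));x=np.cross(y,z)
      W=R.from_matrix(np.c_[x,y,z]@M.T)
      e=(Ry(s).inv()*W).as_euler('ZYZ',degrees=True)
      print(psi,phi,s,e.round(0),[((e[0]+180)%360).round(),-e[1].round(),((e[2]+180)%360).round()])
E
```

```text
90 0 110 [ 0. 70.  0.] [np.float64(180.0), np.float64(-70.0), np.float64(180.0)]
90 0 130 [ 0. 50.  0.] [np.float64(180.0), np.float64(-50.0), np.float64(180.0)]
90 30 110 [ 32.  73. -10.] [np.float64(212.0), np.float64(-73.0), np.float64(170.0)]
90 30 130 [ 37.  56. -23.] [np.float64(217.0), np.float64(-56.0), np.float64(157.0)]
90 60 110 [ 62.  80. -17.] [np.float64(242.0), np.float64(-80.0), np.float64(163.0)]
90 60 130 [ 66.  71. -36.] [np.float64(246.0), np.float64(-71.0), np.float64(144.0)]
90 75 110 [ 76.  85. -19.] [np.float64(256.0), np.float64(-85.0), np.float64(161.0)]
90 75 130 [ 78.  80. -39.] [np.float64(258.0), np.float64(-80.0), np.float64(141.0)]
90 85 110 [ 85.  88. -20.] [np.float64(265.0), np.float64(-88.0), np.float64(160.0)]
90 85 130 [ 86.  87. -40.] [np.float64(266.0), np.float64(-87.0), np.float64(140.0)]
60 0 110 [-0. 70. 30.] [np.float64(180.0), np.float64(-70.0), np.float64(210.0)]
60 0 130 [ 0. 50. 30.] [np.float64(180.0), np.float64(-50.0), np.float64(210.0)]
60 30 110 [31. 58. 16.] [np.float64(211.0), np.float64(-58.0), np.float64(196.0)]
60 30 130 [41.
[... 737 characters left out ...]
150.0)]
120 30 110 [ 26.  86. -35.] [np.float64(206.0), np.float64(-86.0), np.float64(145.0)]
120 30 130 [ 28.  69. -45.] [np.float64(208.0), np.float64(-69.0), np.float64(135.0)]
120 60 110 [ 51. 104. -33.] [np.float64(231.0), np.float64(-104.0), np.float64(147.0)]
120 60 130 [ 49.  91. -48.] [np.float64(229.0), np.float64(-91.0), np.float64(132.0)]
120 75 110 [ 64. 111. -29.] [np.float64(244.0), np.float64(-111.0), np.float64(151.0)]
120 75 130 [ 59. 102. -47.] [np.float64(239.0), np.float64(-102.0), np.float64(133.0)]
120 85 110 [ 74. 116. -25.] [np.float64(254.0), np.float64(-116.0), np.float64(155.0)]
120 85 130 [ 66. 109. -45.] [np.float64(246.0), np.float64(-109.0), np.float64(135.0)]
```

```bash
python3 - <<'E'
from h import *
T=manip.camera("top");S=manip.camera("side")
s=S["pixels"];t=T["pixels"]
ds=(s.max(2)<60);dt=(t.max(2)<60)
for row in range(60,182,10):
    xs=np.where(dt[row,340:380])[0]
    if len(xs)==0: continue
    px=(340+xs.mean(),row)
    out=[]
    for z in range(0,700,4):
        p=plane(T,[px],z);u,v=proj(S,p)[0];u,v=int(round(u)),int(round(v))
        if 300<=u<640 and 0<=v<400 and ds[v,u]: out.append((z,p[0,:2].round().tolist(),u,v))
    print(px,[o for o in out][:6])
E
```

```text
(np.float64(369.6), 60) [(16, [910.0, 13.0], 483, 238), (60, [891.0, 18.0], 477, 223), (72, [886.0, 20.0], 476, 219), (80, [882.0, 21.0], 475, 216), (84, [881.0, 21.0], 474, 214), (88, [879.0, 22.0], 474, 213)]
(np.float64(362.0), 70) [(28, [872.0, 39.0], 466, 229), (32, [870.0, 39.0], 466, 228), (48, [864.0, 41.0], 464, 222), (128, [831.0, 49.0], 455, 194), (132, [829.0, 50.0], 455, 192), (140, [826.0, 50.0], 454, 189)]
(np.float64(356.0), 80) [(16, [843.0, 57.0], 454, 229), (24, [840.0, 58.0], 453, 226), (28, [839.0, 58.0], 453, 225), (32, [837.0, 58.0], 452, 224), (40, [834.0, 59.0], 451, 221), (136, [798.0, 67.0], 441, 188)]
(np.float64(365.5), 90) [(132, [770.0, 40.0], 432, 194), (136, [769.0, 41.0], 432, 192), (160, [760.0, 43.0], 429, 183), (244, [731.0, 53.0], 420, 151), (256, [726.0, 54.0], 419, 146), (264, [723.0, 55.0], 418, 143)]
(np.float64(366.75), 100) [(144, [737.0, 38.0], 420, 190), (220, [712.0, 47.0], 412, 161), (224, [711.0, 47.0], 412, 159), (228, [709.0, 48.0], 412, 158), (240, [705.0, 49.0], 410, 153), (244, [704.0, 50.0], 410, 151)]
(np.float64(363.0), 110) [(
[... 714 characters left out ...]
4, [604.0, 76.0], 369, 154), (244, [600.0, 78.0], 367, 146), (252, [598.0, 79.0], 367, 143), (256, [597.0, 79.0], 367, 142)]
(np.float64(354.0), 150) [(36, [615.0, 67.0], 369, 220)]
(np.float64(351.0), 160) [(24, [586.0, 75.0], 358, 222), (64, [579.0, 78.0], 356, 208), (68, [578.0, 78.0], 356, 207), (72, [578.0, 78.0], 356, 206), (76, [577.0, 79.0], 356, 204), (204, [556.0, 88.0], 349, 159)]
(np.float64(349.0), 170) [(12, [556.0, 80.0], 347, 224), (96, [545.0, 86.0], 344, 196), (100, [544.0, 86.0], 344, 195), (196, [530.0, 93.0], 339, 161), (220, [527.0, 94.0], 338, 152)]
(np.float64(346.0), 180) [(4, [526.0, 89.0], 336, 225), (184, [505.0, 100.0], 330, 164), (204, [503.0, 101.0], 329, 157)]
```

Emit:
{"op": "send_rows", "data": {"series": [{"dx": 16.5,"dy": -20.8,"dz": -2,"az": -7.2,"jaw": 0},{"dx": 16.5,"dy": -20.8,"dz": -2,"az": -7.2,"jaw": 0},{"dx": 16.5,"dy": -20.8,"dz": -2,"az": -7.2,"jaw": 0},{"dx": 16.5,"dy": -20.8,"dz": -2,"az": -7.2,"jaw": 0},{"dx": 16.5,"dy": -20.8,"dz": -2,"az": -7.2,"jaw": 0},{"dx": 16.5,"dy": -20.8,"dz": -2,"az": -7.2,"jaw": 0},{"dx": 16.5,"dy": -20.8,"dz": -2,"az": -7.2,"jaw": 0},{"dx": 16.5,"dy": -20.8,"dz": -2,"az": -7.2,"jaw": 0},{"dx": 16.5,"dy": -20.8,"dz": -2,"az": -7.2,"jaw": 0},{"dx": 16.5,"dy": -20.8,"dz": -2,"az": -7.2,"jaw": 0},{"dx": 16.5,"dy": -20.8,"dz": -2,"az": -7.2,"jaw": 0},{"dx": 16.5,"dy": -20.8,"dz": -2,"az": -7.2,"jaw": 0}]}}

```text
validation failed for argument at $.se...
```

Emit:
{"op": "send_rows", "data": {"series": [{"dx": 16.5,"dy": -20.8,"dz": -2,"az": -7.2,"jaw": 0},{"dx": 16.5,"dy": -20.8,"dz": -2,"az": -7.2,"jaw": 0},{"dx": 16.5,"dy": -20.8,"dz": -2,"az": -7.2,"jaw": 0},{"dx": 16.5,"dy": -20.8,"dz": -2,"az": -7.2,"jaw": 0},{"dx": 16.5,"dy": -20.8,"dz": -2,"az": -7.2,"jaw": 0},{"dx": 16.5,"dy": -20.8,"dz": -2,"az": -7.2,"jaw": 0},{"dx": 16.5,"dy": -20.8,"dz": -2,"az": -7.2,"jaw": 0},{"dx": 16.5,"dy": -20.8,"dz": -2,"az": -7.2,"jaw": 0},{"dx": 16.5,"dy": -20.8,"dz": -2,"az": -7.2,"jaw": 0},{"dx": 16.5,"dy": -20.8,"dz": -2,"az": -7.2,"jaw": 0},{"dx": 16.5,"dy": -20.8,"dz": -2,"az": -7.2,"jaw": 0},{"dx": 16.5,"dy": -20.8,"dz": -2,"az": -7.2,"jaw": 0}]}}

```text
validation failed for argument at $.se...
```

Emit:
{"op": "send_rows", "data": {"series": [{"dx": 16.5,"dy": -20.8,"dz": -2,"ax": 0,"ay": 0,"az": -7.2,"jaw": 0},{"dx": 16.5,"dy": -20.8,"dz": -2,"ax": 0,"ay": 0,"az": -7.2,"jaw": 0},{"dx": 16.5,"dy": -20.8,"dz": -2,"ax": 0,"ay": 0,"az": -7.2,"jaw": 0},{"dx": 16.5,"dy": -20.8,"dz": -2,"ax": 0,"ay": 0,"az": -7.2,"jaw": 0},{"dx": 16.5,"dy": -20.8,"dz": -2,"ax": 0,"ay": 0,"az": -7.2,"jaw": 0},{"dx": 16.5,"dy": -20.8,"dz": -2,"ax": 0,"ay": 0,"az": -7.2,"jaw": 0}]}}

```text
time: 1.0
tcp_pos: [306.3, 543.1, 201.9]
orientation: [-0.61, 0.357, -0.357, 0.61]
wrist_force: [0.2, -0.5, 0.1]
finger_gap: 91.1
```

Emit:
{"op": "send_rows", "data": {"series": [{"dx": 16.5,"dy": -20.8,"dz": -2,"ax": 0,"ay": 0,"az": -7.2,"jaw": 0},{"dx": 16.5,"dy": -20.8,"dz": -2,"ax": 0,"ay": 0,"az": -7.2,"jaw": 0},{"dx": 16.5,"dy": -20.8,"dz": -2,"ax": 0,"ay": 0,"az": -7.2,"jaw": 0},{"dx": 16.5,"dy": -20.8,"dz": -2,"ax": 0,"ay": 0,"az": -7.2,"jaw": 0},{"dx": 16.5,"dy": -20.8,"dz": -2,"ax": 0,"ay": 0,"az": -7.2,"jaw": 0},{"dx": 16.5,"dy": -20.8,"dz": -2,"ax": 0,"ay": 0,"az": -7.2,"jaw": 0},{"dx": 16.5,"dy": -20.8,"dz": -2,"ax": 0,"ay": 0,"az": -7.2,"jaw": 0},{"dx": 16.5,"dy": -20.8,"dz": -2,"ax": 0,"ay": 0,"az": -7.2,"jaw": 0},{"dx": 16.5,"dy": -20.8,"dz": -2,"ax": 0,"ay": 0,"az": -7.2,"jaw": 0},{"dx": 16.5,"dy": -20.8,"dz": -2,"ax": 0,"ay": 0,"az": -7.2,"jaw": 0},{"dx": 16.5,"dy": -20.8,"dz": -2,"ax": 0,"ay": 0,"az": -7.2,"jaw": 0},{"dx": 16.5,"dy": -20.8,"dz": -2,"ax": 0,"ay": 0,"az": -7.2,"jaw": 0}]}}

```text
time: 2.2
tcp_pos: [504.4, 293.5, 178.0]
orientation: [-0.2, 0.678, -0.678, 0.2]
wrist_force: [-1.3, -0.1, -0.5]
finger_gap: 91.3
```

Emit:
{"op": "send_rows", "data": {"series": [{"dx": 16.5,"dy": -20.8,"dz": -2,"ax": 0,"ay": 0,"az": -7.2,"jaw": 0},{"dx": 16.5,"dy": -20.8,"dz": -2,"ax": 0,"ay": 0,"az": -7.2,"jaw": 0},{"dx": 16.5,"dy": -20.8,"dz": -2,"ax": 0,"ay": 0,"az": -7.2,"jaw": 0},{"dx": 16.5,"dy": -20.8,"dz": -2,"ax": 0,"ay": 0,"az": -7.2,"jaw": 0},{"dx": 16.5,"dy": -20.8,"dz": -2,"ax": 0,"ay": 0,"az": -7.2,"jaw": 0},{"dx": 16.5,"dy": -20.8,"dz": -2,"ax": 0,"ay": 0,"az": -7.2,"jaw": 0},{"dx": 0,"dy": 0,"dz": 0,"ax": 0,"ay": 0,"az": 0,"jaw": 0}]}}

```text
time: 2.9
tcp_pos: [604.2, 167.7, 165.8]
orientation: [-0.064, -0.704, 0.704, 0.063]
wrist_force: [-0.4, -1.0, 0.1]
finger_gap: 91.3
```

```bash
cat >> h.py <<'E'
def state():
    from scipy.spatial.transform import Rotation as R
    o=manip.get_obs();m=R.from_quat(o["orientation"]).as_matrix()
    print("t",round(float(o["time"]),2),"tcp",o["tcp_pos"].round(1),"fing",m[:,1].round(3),"jaw",m[:,2].round(3),"head",np.degrees(np.arctan2(m[1,2],m[0,2])).round(2),"q",np.degrees(o["joint_positions"]).round(1),"F",o["wrist_force"].round(1),"gap",round(float(o["finger_gap"]),1))
    return o,m
def shot(n,cam,roi,f):
    c=manip.camera(cam);x0,y0,x1,y1=roi
    cv2.imwrite(f"pics/{n}.png",cv2.resize(c["pixels"][y0:y1,x0:x1,::-1],None,fx=f,fy=f,interpolation=cv2.INTER_CUBIC));return c
E
python3 - <<'E'
from h import *
state()
E
```

```text
t 2.9 tcp [604.2 167.7 165.8] fing [ 0. -0. -1.] jaw [-0.179 -0.984  0.   ] head -100.31 q [ 13.4  18.7 109.4  -0.   51.9 113.7] F [-0.4 -1.   0.1] gap 91.3
```

Emit:
{"op": "send_rows", "data": {"series": [{"dx": -1,"dy": 2,"dz": -30,"ax": 0,"ay": 0,"az": 0,"jaw": 0},{"dx": 0,"dy": 0,"dz": -35,"ax": 0,"ay": 0,"az": 0,"jaw": 0},{"dx": 0,"dy": 0,"dz": -35,"ax": 0,"ay": 0,"az": 0,"jaw": 0},{"dx": 0,"dy": 0,"dz": -30,"ax": 0,"ay": 0,"az": 0,"jaw": 0},{"dx": 0,"dy": 0,"dz": -20,"ax": 0,"ay": 0,"az": 0,"jaw": 0},{"dx": 0,"dy": 0,"dz": -10,"ax": 0,"ay": 0,"az": 0,"jaw": 0},{"dx": 0,"dy": 0,"dz": 0,"ax": 0,"ay": 0,"az": 0,"jaw": 0}]}}

```text
time: 3.6
tcp_pos: [600.9, 171.8, 5.0]
orientation: [-0.06, -0.704, 0.705, 0.062]
wrist_force: [-0.2, -0.8, -0.4]
finger_gap: 91.5
```

```bash
python3 - <<'E'
from h import *
state();shot("s1","side",(270,120,450,280),4.2)
E
```

```text
t 3.6 tcp [600.9 171.8   5. ] fing [-0.002 -0.    -1.   ] jaw [-0.172 -0.985  0.001] head -99.91 q [ 13.8  32.6 110.6   0.   36.9 113.7] F [-0.2 -0.8 -0.4] gap 91.5
```

View pics/s1.png

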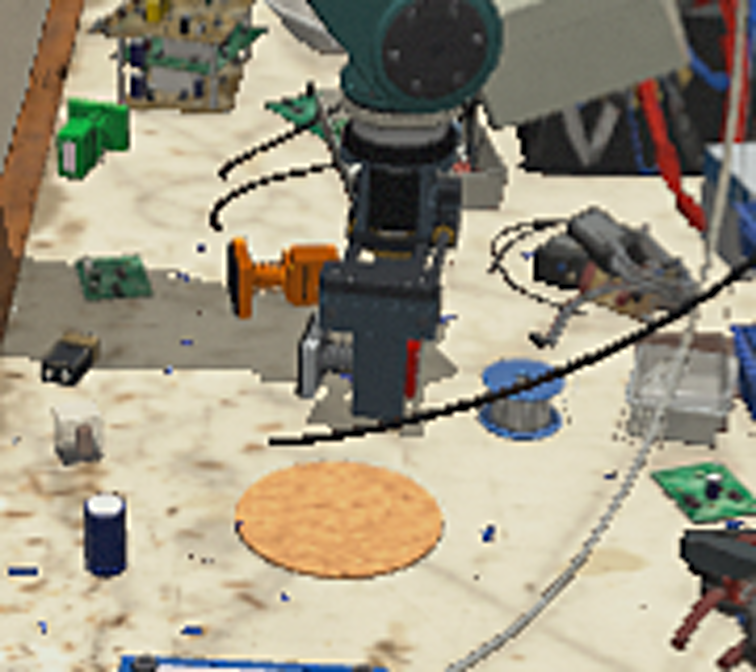

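The fingers straddle the red handle (crop ~(400,370)), with the foot showing at (310,355), so I'll close the jaws.

Emit:
{"op": "send_rows", "data": {"series": [{"dx": 1.5,"dy": 0,"dz": 0,"ax": 0,"ay": 0,"az": 0,"jaw": 255},{"dx": 0,"dy": 0,"dz": 0,"ax": 0,"ay": 0,"az": 0,"jaw": 255},{"dx": 0,"dy": 0,"dz": 0,"ax": 0,"ay": 0,"az": 0,"jaw": 255},{"dx": 0,"dy": 0,"dz": 0,"ax": 0,"ay": 0,"az": 0,"jaw": 255},{"dx": 0,"dy": 0,"dz": 0,"ax": 0,"ay": 0,"az": 0,"jaw": 255},{"dx": 0,"dy": 0,"dz": 0,"ax": 0,"ay": 0,"az": 0,"jaw": 255},{"dx": 0,"dy": 0,"dz": 0,"ax": 0,"ay": 0,"az": 0,"jaw": 255},{"dx": 0,"dy": 0,"dz": 0,"ax": 0,"ay": 0,"az": 0,"jaw": 255}]}}

```text
time: 4.45
tcp_pos: [603.2, 171.6, 5.9]
orientation: [-0.061, -0.704, 0.704, 0.061]
wrist_force: [-0.5, -0.7, -0.7]
finger_gap: 30.2
```

Emit:
{"op": "send_rows", "data": {"series": [{"dx": 0,"dy": 0,"dz": 0,"ax": 0,"ay": 0,"az": 0,"jaw": 255},{"dx": 0,"dy": 0,"dz": 0,"ax": 0,"ay": 0,"az": 0,"jaw": 255},{"dx": 0,"dy": 0,"dz": 0,"ax": 0,"ay": 0,"az": 0,"jaw": 255},{"dx": 0,"dy": 0,"dz": 0,"ax": 0,"ay": 0,"az": 0,"jaw": 255},{"dx": 0,"dy": 0,"dz": 20,"ax": 0,"ay": 0,"az": 0,"jaw": 255},{"dx": 0,"dy": 0,"dz": 30,"ax": 0,"ay": 0,"az": 0,"jaw": 255},{"dx": 0,"dy": 0,"dz": 40,"ax": 0,"ay": 0,"az": 0,"jaw": 255},{"dx": 0,"dy": 0,"dz": 40,"ax": 0,"ay": 0,"az": 0,"jaw": 255},{"dx": 0,"dy": 0,"dz": 25,"ax": 0,"ay": 0,"az": 0,"jaw": 255},{"dx": 0,"dy": 0,"dz": 0,"ax": 0,"ay": 0,"az": 0,"jaw": 255}]}}

```text
time: 5.45
tcp_pos: [605.0, 172.0, 164.5]
orientation: [0.063, 0.705, -0.704, -0.06]
wrist_force: [0.7, 0.3, -2.3]
finger_gap: 23.9
```

```bash
python3 - <<'E'
from h import *
state();shot("s2","side",(270,80,450,260),3.3)
E
```

```text
t 5.45 tcp [605.  172.  164.5] fing [ 0.005  0.001 -1.   ] jaw [-0.173 -0.985 -0.002] head -99.98 q [ 13.7  18.9 109.3   0.   51.5 113.7] F [ 0.7  0.3 -2.3] gap 23.9
```

View pics/s2.png

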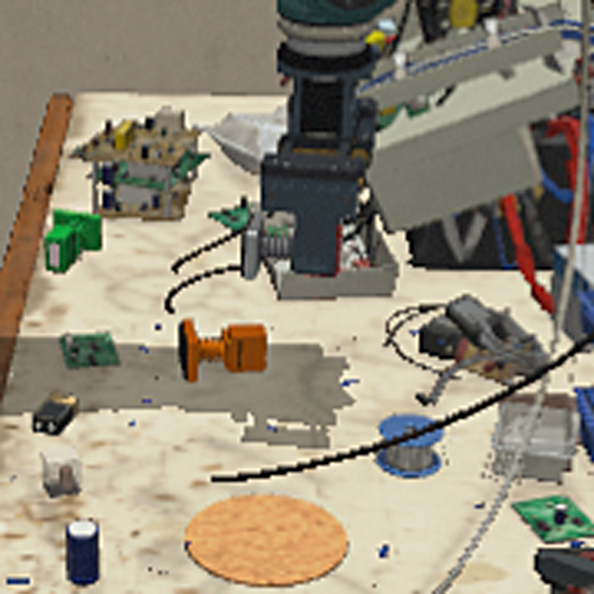

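Emit:
{"op": "send_rows", "data": {"series": [{"dx": -3.5,"dy": -11.6,"dz": 3,"ax": 0,"ay": 0,"az": 8.1,"jaw": 255},{"dx": -3.5,"dy": -11.6,"dz": 3,"ax": 0,"ay": 0,"az": 8.1,"jaw": 255},{"dx": -3.5,"dy": -11.6,"dz": 3,"ax": 0,"ay": 0,"az": 8.1,"jaw": 255},{"dx": -3.5,"dy": -11.6,"dz": 3,"ax": 0,"ay": 0,"az": 8.1,"jaw": 255},{"dx": -3.5,"dy": -11.6,"dz": 3,"ax": 0,"ay": 0,"az": 8.1,"jaw": 255},{"dx": -3.5,"dy": -11.6,"dz": 3,"ax": 0,"ay": 0,"az": 8.1,"jaw": 255},{"dx": -3.5,"dy": -11.6,"dz": 3,"ax": 0,"ay": 0,"az": 8.1,"jaw": 255},{"dx": -3.5,"dy": -11.6,"dz": 3,"ax": 0,"ay": 0,"az": 8.1,"jaw": 255},{"dx": -3.5,"dy": -11.6,"dz": 3,"ax": 0,"ay": 0,"az": 8.1,"jaw": 255},{"dx": -3.5,"dy": -11.6,"dz": 3,"ax": 0,"ay": 0,"az": 8.1,"jaw": 255},{"dx": -3.5,"dy": -11.6,"dz": 3,"ax": 0,"ay": 0,"az": 8.1,"jaw": 255},{"dx": -3.5,"dy": -11.6,"dz": 3,"ax": 0,"ay": 0,"az": 8.1,"jaw": 255}]}}

```text
time: 6.7
tcp_pos: [559.9, 31.9, 194.7]
orientation: [-0.49, 0.511, -0.51, 0.488]
wrist_force: [-0.8, -0.6, -3.1]
finger_gap: 23.8
```

Emit:
{"op": "send_rows", "data": {"series": [{"dx": 0,"dy": 0,"dz": 0,"ax": 5,"ay": -0.26,"az": 0,"jaw": 255},{"dx": 0,"dy": 0,"dz": 0,"ax": 5,"ay": -0.26,"az": 0,"jaw": 255},{"dx": 0,"dy": 0,"dz": 0,"ax": 5,"ay": -0.26,"az": 0,"jaw": 255},{"dx": 0,"dy": 0,"dz": 0,"ax": 5,"ay": -0.26,"az": 0,"jaw": 255},{"dx": 0,"dy": 0,"dz": 0,"ax": 5,"ay": -0.26,"az": 0,"jaw": 255},{"dx": 0,"dy": 0,"dz": 0,"ax": 5,"ay": -0.26,"az": 0,"jaw": 255}]}}

```text
time: 7.3
tcp_pos: [560.4, 32.4, 195.1]
orientation: [-0.337, 0.622, -0.367, 0.604]
wrist_force: [0.8, 0.5, -2.8]
finger_gap: 23.8
```

```bash
python3 - <<'E'
from h import *
state()
E
```

```text
t 7.3 tcp [560.4  32.4 195.1] fing [ 0.025  0.503 -0.864] jaw [ 0.999 -0.05  -0.   ] head -2.85 q [-12.9  13.9 116.9  34.9  60.2 -30.7] F [ 0.8  0.5 -2.8] gap 23.8
```

Emit:
{"op": "send_rows", "data": {"series": [{"dx": 0,"dy": 0,"dz": 0,"ax": 5,"ay": -0.26,"az": 0,"jaw": 255},{"dx": 0,"dy": 0,"dz": 0,"ax": 5,"ay": -0.26,"az": 0,"jaw": 255},{"dx": 0,"dy": 0,"dz": 0,"ax": 5,"ay": -0.26,"az": 0,"jaw": 255},{"dx": 0,"dy": 0,"dz": 0,"ax": 5,"ay": -0.26,"az": 0,"jaw": 255},{"dx": 0,"dy": 0,"dz": 0,"ax": 5,"ay": -0.26,"az": 0,"jaw": 255},{"dx": 0,"dy": 0,"dz": 0,"ax": 5,"ay": -0.26,"az": 0,"jaw": 255},{"dx": 0,"dy": 0,"dz": 0,"ax": 5,"ay": -0.26,"az": 0,"jaw": 255},{"dx": 0,"dy": 0,"dz": 0,"ax": 5,"ay": -0.26,"az": 0,"jaw": 255},{"dx": 0,"dy": 0,"dz": 0,"ax": 5,"ay": -0.26,"az": 0,"jaw": 255},{"dx": 0,"dy": 0,"dz": 0,"ax": 0,"ay": 0,"az": 0,"jaw": 255}]}}

```text
time: 8.3
tcp_pos: [559.8, 32.5, 193.5]
orientation: [-0.073, 0.704, -0.109, 0.698]
wrist_force: [-0.3, -0.1, -2.6]
finger_gap: 23.8
```

```bash
python3 - <<'E'
from h import *
state();shot("s3","side",(230,80,450,320),2.5);shot("t3","top",(290,80,520,270),3.4)
E
```

```text
t 8.3 tcp [559.8  32.5 193.5] fing [ 0.05   0.966 -0.255] jaw [ 0.999 -0.052 -0.003] head -2.99 q [-24.8  31.7 114.5  63.8  89.4 -58.7] F [-0.3 -0.1 -2.6] gap 23.8
```

View pics/s3.png

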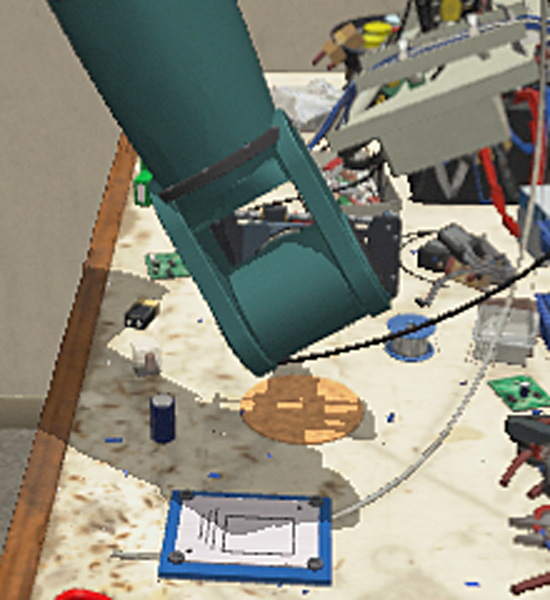

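View pics/t3.png

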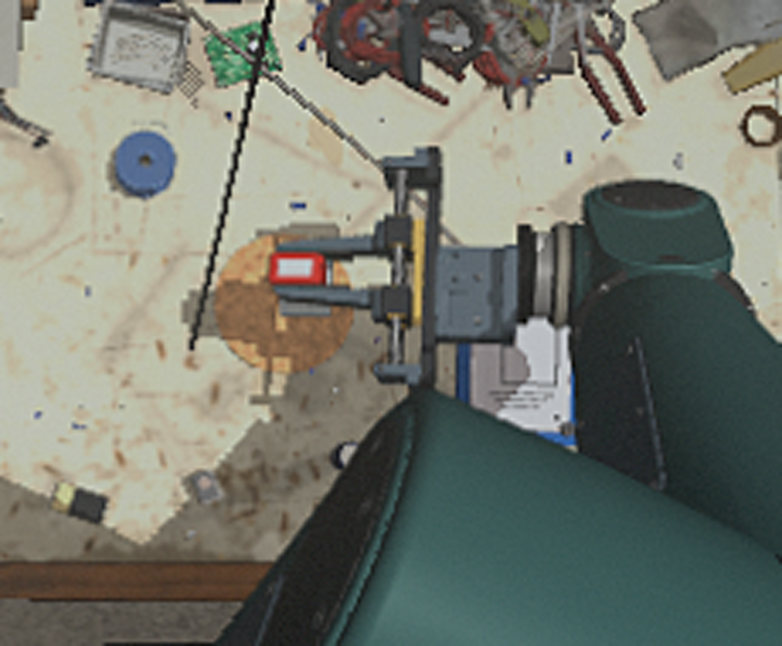

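```bash
python3 - <<'E'
import numpy as np
D=[([206.6,668.4,213.3],[0,0,-1],[70.915,21.739,99.396]),
([604.2,167.7,165.8],[0,0,-1],[13.4,18.7,109.4]),
([600.9,171.8,5.0],[-.002,0,-1],[13.8,32.6,110.6]),
([605,172,164.5],[.005,.001,-1],[13.7,18.9,109.3]),
([560.4,32.4,195.1],[.025,.503,-.864],[-12.9,13.9,116.9]),
([559.8,32.5,193.5],[.05,.966,-.255],[-24.8,31.7,114.5])]
A=[];b=[]
for p,t,q in D:
    q=np.radians(q);r=np.array([np.cos(q[0]),np.sin(q[0]),0]);l=np.array([-r[1],r[0],0]);z=np.array([0,0,1])
    A.append(np.c_[r,l,z,r*np.sin(q[1])+z*np.cos(q[1]),r*np.sin(q[1]+q[2])+z*np.cos(q[1]+q[2]),t]);b.append(p)
A=np.vstack(A);b=np.hstack(b)
x,res,rk,sv=np.linalg.lstsq(A,b,rcond=None);print("a off d1 L1 L2 d",x.round(1),rk,(A@x-b).round(1))
W=lambda p,t:np.array(p)-x[5]*np.array(t)
print("wrist now",W(*D[5][:2]))
for th in(15,25,35,40):
    c,s=np.cos(np.radians(th)),np.sin(np.radians(th))
    h=np.array([.052,.999,0]);z=np.array([0,0,1]);t=h*c-z*s;zs=h*s+z*c
    B=np.array([562,2,4+21*s])-21*h+21*c*h*0+ (21-21*c)*h+21*h
    B=np.array([562,2,0])+21*h-21*c*h;B[2]=4+21*s
    P=B+62*zs+15*t;w=P-x[5]*t
    print(th,"TCP",P.round(1),"wrist",w.round(1),"B",B.round(1),"body low corner z",(B+62*zs-60*t)[2]-38*c)
E
```

```text
a off d1 L1 L2 d [ -6.7  22.7 321.3 511.4 596.  271.5] 6 [-1.5 -6.2  3.4 -0.2 -0.5  0.7  0.9 -0.5 -1.6  0.4 -1.1  0.6  4.5 -0.4
 -1.4  2.1  1.4 -1.6]
wrist now [ 546.22607995 -229.74813529  262.72699223]
15 TCP [563.6  33.2  65.4] wrist [ 550.  -228.7  135.7] B [562.    2.7   9.4] body low corner z 48.14656248424183
25 TCP [564.2  43.7  62.7] wrist [ 551.4 -202.1  177.5] B [562.1   4.   12.9] body low corner z 59.98346608987625
35 TCP [564.7  53.6  58.2] wrist [ 553.1 -168.6  213.9] B [562.2   5.8  16. ] body low corner z 70.11934040737053
40 TCP [564.9  58.2  55.4] wrist [ 554.1 -149.6  229.9] B [562.3   6.9  17.5] body low corner z 74.45086301946515
```

Emit:
{"op": "send_rows", "data": {"series": [{"dx": 1,"dy": 1.5,"dz": -25,"ax": -5,"ay": 0.26,"az": 0,"jaw": 255},{"dx": 1,"dy": 1.5,"dz": -25,"ax": 0,"ay": 0,"az": 0,"jaw": 255},{"dx": 1,"dy": 1.5,"dz": -25,"ax": 0,"ay": 0,"az": 0,"jaw": 255},{"dx": 1,"dy": 1.5,"dz": -22,"ax": 0,"ay": 0,"az": 0,"jaw": 255},{"dx": 0,"dy": 0,"dz": -15,"ax": 0,"ay": 0,"az": 0,"jaw": 255},{"dx": 0,"dy": 0,"dz": 0,"ax": 0,"ay": 0,"az": 0,"jaw": 255},{"dx": 0,"dy": 0,"dz": 0,"ax": 0,"ay": 0,"az": 0,"jaw": 255}]}}

```text
time: 9.1
tcp_pos: [565.5, 38.3, 85.5]
orientation: [-0.105, 0.698, -0.14, 0.694]
wrist_force: [-0.3, -0.1, -3.5]
finger_gap: 24.1
```

```bash
python3 - <<'E'
from h import *
state();shot("s4","side",(230,120,450,320),2.8);shot("t4","top",(330,130,470,240),5)
E
```

```text
t 9.1 tcp [565.5  38.3  85.5] fing [ 0.049  0.939 -0.341] jaw [ 0.999 -0.051  0.003] head -2.9 q [-23.4  40.7 112.8  63.1  80.9 -65.1] F [-0.3 -0.1 -3.5] gap 24.1
```

View pics/s4.png

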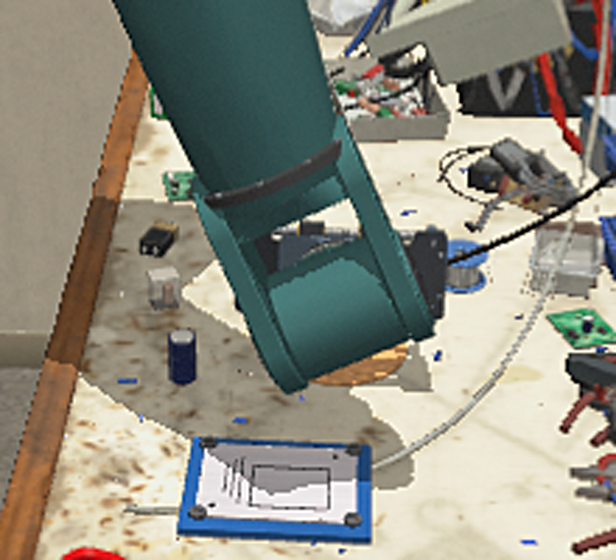

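View pics/t4.png

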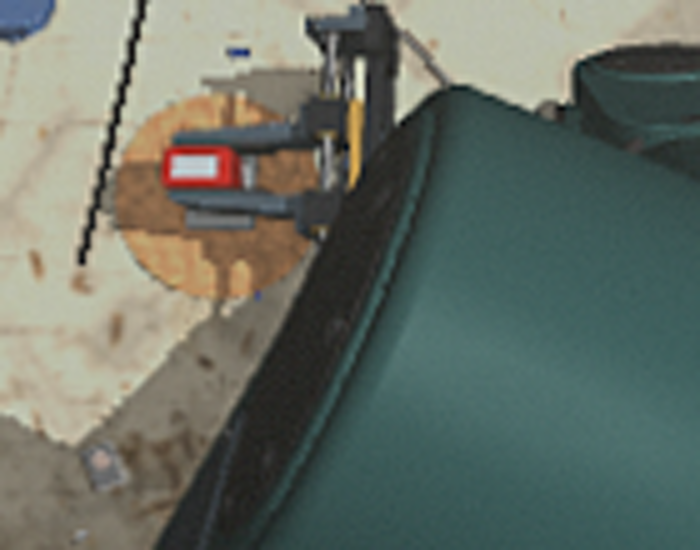

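Emit:
{"op": "send_rows", "data": {"series": [{"dx": 0,"dy": 0,"dz": -8,"ax": 0,"ay": 0,"az": 0,"jaw": 255},{"dx": 0,"dy": 0,"dz": -6,"ax": 0,"ay": 0,"az": 0,"jaw": 255},{"dx": 0,"dy": 0,"dz": -2,"ax": 0,"ay": 0,"az": 0,"jaw": 255},{"dx": 0,"dy": 0,"dz": -1,"ax": 0,"ay": 0,"az": 0,"jaw": 255},{"dx": 0,"dy": 0,"dz": 0,"ax": 0,"ay": 0,"az": 0,"jaw": 255}]}}

```text
time: 9.7
tcp_pos: [565.2, 38.4, 67.8]
orientation: [-0.104, 0.698, -0.14, 0.694]
wrist_force: [-0.0, -0.3, -1.7]
finger_gap: 23.6
```

Emit:
{"op": "send_rows", "data": {"series": [{"dx": 0,"dy": 0,"dz": -1,"ax": 0,"ay": 0,"az": 0,"jaw": 255},{"dx": 0,"dy": 0,"dz": -1,"ax": 0,"ay": 0,"az": 0,"jaw": 255},{"dx": 0,"dy": 0,"dz": 0,"ax": 0,"ay": 0,"az": 0,"jaw": 255}]}}

```text
time: 10.0
tcp_pos: [565.2, 38.4, 65.9]
orientation: [-0.104, 0.698, -0.14, 0.694]
wrist_force: [-0.4, 0.5, -3.1]
finger_gap: 23.8
```

Emit:
{"op": "send_rows", "data": {"series": [{"dx": 0,"dy": 0,"dz": -1,"ax": 0,"ay": 0,"az": 0,"jaw": 255},{"dx": 0,"dy": 0,"dz": 0,"ax": 0,"ay": 0,"az": 0,"jaw": 255}]}}

```text
time: 10.2
tcp_pos: [565.2, 38.4, 64.9]
orientation: [-0.104, 0.698, -0.14, 0.694]
wrist_force: [0.2, 1.2, -2.9]
finger_gap: 24.0
```

Emit:
{"op": "send_rows", "data": {"series": [{"dx": 0,"dy": 0,"dz": -1,"ax": 0,"ay": 0,"az": 0,"jaw": 255},{"dx": 0,"dy": 0,"dz": 0,"ax": 0,"ay": 0,"az": 0,"jaw": 255}]}}

```text
time: 10.4
tcp_pos: [565.2, 38.4, 63.8]
orientation: [-0.104, 0.698, -0.14, 0.694]
wrist_force: [0.2, 0.4, -3.6]
finger_gap: 23.8
```

Emit:
{"op": "send_rows", "data": {"series": [{"dx": 0,"dy": 0,"dz": -1,"ax": 0,"ay": 0,"az": 0,"jaw": 255},{"dx": 0,"dy": 0,"dz": 0,"ax": 0,"ay": 0,"az": 0,"jaw": 255}]}}

```text
time: 10.6
tcp_pos: [565.2, 38.4, 62.8]
orientation: [-0.104, 0.698, -0.14, 0.694]
wrist_force: [-0.4, 0.7, -2.2]
finger_gap: 24.5
```

Emit:
{"op": "send_rows", "data": {"series": [{"dx": 0,"dy": 0,"dz": -1,"ax": 0,"ay": 0,"az": 0,"jaw": 255},{"dx": 0,"dy": 0,"dz": 0,"ax": 0,"ay": 0,"az": 0,"jaw": 255}]}}

```text
time: 10.8
tcp_pos: [565.3, 38.4, 62.2]
orientation: [-0.104, 0.698, -0.14, 0.694]
wrist_force: [-0.8, -0.6, 0.9]
finger_gap: 23.6
```

Contact at about 62 mm, so I'll let go.

Emit:
{"op": "send_rows", "data": {"series": [{"dx": 0,"dy": 0,"dz": 0,"ax": 0,"ay": 0,"az": 0,"jaw": 0},{"dx": 0,"dy": 0,"dz": 0,"ax": 0,"ay": 0,"az": 0,"jaw": 0},{"dx": 0,"dy": 0,"dz": 0,"ax": 0,"ay": 0,"az": 0,"jaw": 0},{"dx": 0,"dy": 0,"dz": 0,"ax": 0,"ay": 0,"az": 0,"jaw": 0},{"dx": 0,"dy": 0,"dz": 0,"ax": 0,"ay": 0,"az": 0,"jaw": 0},{"dx": 0,"dy": 0,"dz": 0,"ax": 0,"ay": 0,"az": 0,"jaw": 0},{"dx": 0,"dy": 0,"dz": 0,"ax": 0,"ay": 0,"az": 0,"jaw": 0},{"dx": 0,"dy": 0,"dz": 0,"ax": 0,"ay": 0,"az": 0,"jaw": 0},{"dx": 0,"dy": 0,"dz": 0,"ax": 0,"ay": 0,"az": 0,"jaw": 0},{"dx": 0,"dy": 0,"dz": 0,"ax": 0,"ay": 0,"az": 0,"jaw": 0}]}}

```text
time: 11.8
tcp_pos: [565.3, 38.4, 61.9]
orientation: [-0.104, 0.698, -0.14, 0.694]
wrist_force: [-0.2, -0.0, -0.6]
finger_gap: 91.4
```

```bash
python3 - <<'E'
from h import *
state();shot("s5","side",(230,120,450,320),2.8);shot("t5","top",(330,130,470,240),5)
E
```

```text
t 11.8 tcp [565.3  38.4  61.9] fing [ 0.049  0.939 -0.34 ] jaw [ 0.999 -0.051  0.003] head -2.91 q [-23.4  43.2 112.1  63.4  80.1 -66.8] F [-0.2 -0.  -0.6] gap 91.4
```

View pics/t5.png

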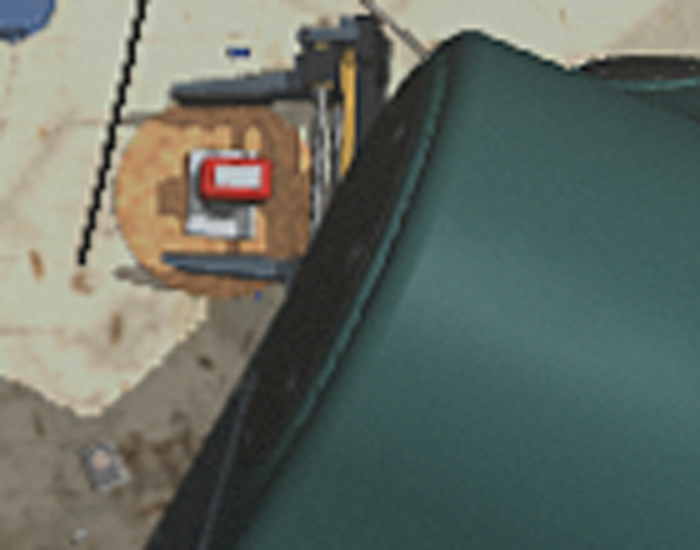

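The top view shows the stamp upright on the pad, red handle at crop (235,178) and foot inside the cork outline. I'll back the gripper out along the fingers, then untilt up high.

Emit:
{"op": "send_rows", "data": {"series": [{"dx": -1,"dy": -19,"dz": 7,"ax": 0,"ay": 0,"az": 0,"jaw": 0},{"dx": -1,"dy": -19,"dz": 7,"ax": 0,"ay": 0,"az": 0,"jaw": 0},{"dx": -1,"dy": -19,"dz": 7,"ax": 0,"ay": 0,"az": 0,"jaw": 0},{"dx": -1,"dy": -19,"dz": 7,"ax": 0,"ay": 0,"az": 0,"jaw": 0},{"dx": -1,"dy": -19,"dz": 7,"ax": 0,"ay": 0,"az": 0,"jaw": 0},{"dx": 0,"dy": -5,"dz": 25,"ax": 0,"ay": 0,"az": 0,"jaw": 0},{"dx": 0,"dy": 0,"dz": 40,"ax": 0,"ay": 0,"az": 0,"jaw": 0},{"dx": 0,"dy": 0,"dz": 40,"ax": -5,"ay": 0.26,"az": 0,"jaw": 0},{"dx": 0,"dy": 0,"dz": 0,"ax": -7,"ay": 0.36,"az": 0,"jaw": 0},{"dx": 0,"dy": 0,"dz": 0,"ax": -7,"ay": 0.36,"az": 0,"jaw": 0},{"dx": 0,"dy": 0,"dz": 0,"ax": -7,"ay": 0.36,"az": 0,"jaw": 0},{"dx": 0,"dy": 0,"dz": 0,"ax": -7,"ay": 0.36,"az": 0,"jaw": 0}]}}

```text
time: 13.1
tcp_pos: [560.5, -63.2, 203.0]
orientation: [-0.3, 0.639, -0.334, 0.625]
wrist_force: [0.2, 0.1, -1.0]
finger_gap: 91.1
```

Emit:
{"op": "send_rows", "data": {"series": [{"dx": 0,"dy": 0,"dz": 0,"ax": -7,"ay": 0.36,"az": 0,"jaw": 0},{"dx": 0,"dy": 0,"dz": 0,"ax": -7,"ay": 0.36,"az": 0,"jaw": 0},{"dx": 0,"dy": 0,"dz": 0,"ax": -7,"ay": 0.36,"az": 0,"jaw": 0},{"dx": 0,"dy": 0,"dz": 0,"ax": -7,"ay": 0.36,"az": 0,"jaw": 0},{"dx": 0,"dy": 0,"dz": 0,"ax": -7,"ay": 0.36,"az": 0,"jaw": 0},{"dx": 0,"dy": 0,"dz": 0,"ax": 0,"ay": 0,"az": 0,"jaw": 0}]}}

```text
time: 13.7
tcp_pos: [560.5, -61.2, 203.0]
orientation: [-0.48, 0.519, -0.504, 0.497]
wrist_force: [0.2, 1.0, 0.0]
finger_gap: 91.3
```

```bash
python3 - <<'E'
from h import *
state();S=shot("s6","side",(290,180,410,320),4.2);T=shot("t6","top",(330,130,470,240),5)
for n,C,roi in(("top",T,(350,140,400,190)),("side",S,(320,190,390,260))):
    m,c,s=blob(red(C["pixels"]),roi);print(n,c,s)
E
```

```text
t 13.7 tcp [560.5 -61.2 203. ] fing [ 0.003  0.031 -1.   ] jaw [ 0.999 -0.047  0.002] head -2.68 q [ -9.5  10.4 115.6   2.2  54.2  -8.1] F [0.2 1.  0. ] gap 91.3
top [376.9  165.05] [371 162  13   7  40]
side [351.12345679 222.85185185] [347 214   9  18  81]
```

View pics/s6.png

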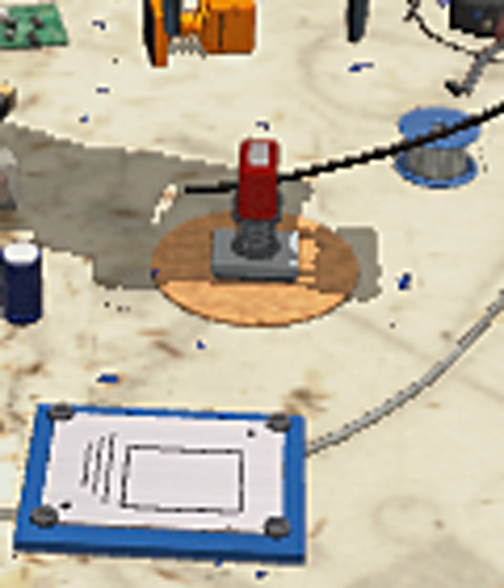

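View pics/t6.png

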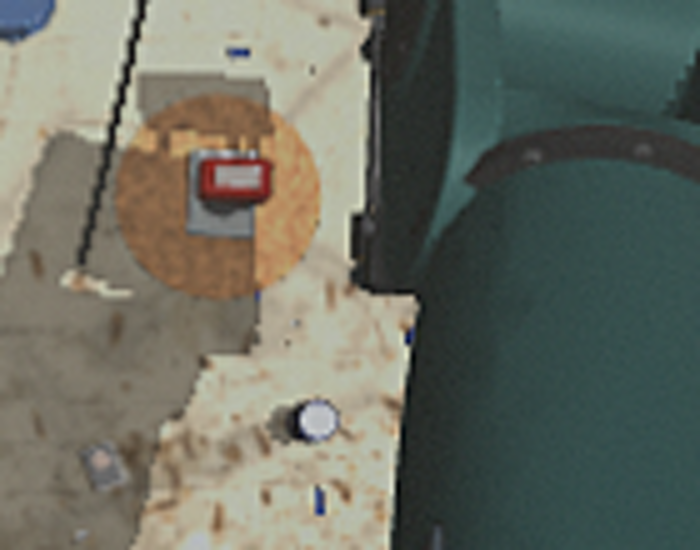

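```bash
cat >> h.py <<'E'
def hdl(img): # red-ish incl. shade
    i=img.astype(int);return (i[...,0]>70)&(i[...,0]>2.2*i[...,1])&(i[...,0]>2.2*i[...,2])
E
python3 - <<'E'
from h import *
T=manip.camera("top");S=manip.camera("side")
def w(C,p,sc,o,z): return plane(C,np.array(p,float)/sc+np.array(o)-.5,z).round(1)
print("label top",w(T,[[238,177]],5,(330,130),84),"side",w(S,[[259,153]],4.2,(290,180),84))
f=w(T,[[188,150],[252,237],[187,233]],5,(330,130),17);print("foot top",f, "centre",(f[0]+f[1])/2)
g=w(S,[[212,277],[297,280]],4.2,(290,180),4);print("foot side bottom near edge",g)
g=w(S,[[218,232],[212,258],[297,262]],4.2,(290,180),17);print("foot side top near",g)
print("tri label",tri(T,np.array([238,177])/5+[329.5,129.5],S,np.array([259,153])/4.2+[289.5,179.5]))
E
```

```text
label top [[561.5   3.   84. ]] side [[562.2   2.2  84. ]]
foot top [[588.6  24.6  17. ]
 [534.5 -14.6  17. ]
 [536.8  25.6  17. ]] centre [561.55   5.    17.  ]
foot side bottom near edge [[535.4 -13.5   4. ]
 [587.8 -15.2   4. ]]
foot side top near [[539.1  18.1  17. ]
 [535.1 -12.   17. ]
 [587.3 -14.9  17. ]]
tri label (array([561.91474032,   2.98773274,  83.50471778]), np.float64(0.7140939966417481))
```

Emit:
{"op": "send_rows", "data": {"series": [{"dx": 0.5,"dy": 21,"dz": 0,"ax": -1.8,"ay": 0.2,"az": 0,"jaw": 0},{"dx": 0.5,"dy": 22,"dz": 0,"ax": 0,"ay": 0,"az": 0,"jaw": 0},{"dx": 0.5,"dy": 21.7,"dz": 0,"ax": 0,"ay": 0,"az": 0,"jaw": 0},{"dx": 0,"dy": 0,"dz": -30,"ax": 0,"ay": 0,"az": 0,"jaw": 0},{"dx": 0,"dy": 0,"dz": -30,"ax": 0,"ay": 0,"az": 0,"jaw": 0},{"dx": 0,"dy": 0,"dz": 0,"ax": 0,"ay": 0,"az": 0,"jaw": 0}]}}

```text
time: 14.5
tcp_pos: [559.4, 2.4, 138.6]
orientation: [-0.488, 0.515, -0.509, 0.487]
wrist_force: [-1.4, 0.9, 1.7]
finger_gap: 91.3
```

```bash
python3 - <<'E'
from h import *
state()
E
```

```text
t 14.5 tcp [559.4   2.4 138.6] fing [-0.007  0.005 -1.   ] jaw [ 0.999 -0.05  -0.008] head -2.84 q [ -2.3  15.5 117.5   0.4  47.5   0.3] F [-1.4  0.9  1.7] gap 91.3
```

Emit:
{"op": "send_rows", "data": {"series": [{"dx": 0.5,"dy": 0.5,"dz": -25,"ax": 0,"ay": 0,"az": 0,"jaw": 0},{"dx": 0,"dy": 0.5,"dz": -25,"ax": 0,"ay": 0,"az": 0,"jaw": 0},{"dx": 0,"dy": 0,"dz": -25,"ax": 0,"ay": 0,"az": 0,"jaw": 0},{"dx": 0,"dy": 0,"dz": -15,"ax": 0,"ay": 0,"az": 0,"jaw": 0},{"dx": 0,"dy": 0,"dz": -6,"ax": 0,"ay": 0,"az": 0,"jaw": 0},{"dx": 0,"dy": 0,"dz": 0,"ax": 0,"ay": 0,"az": 0,"jaw": 0},{"dx": 0,"dy": 0,"dz": 0,"ax": 0,"ay": 0,"az": 0,"jaw": 0}]}}

```text
time: 15.2
tcp_pos: [563.0, 3.9, 47.0]
orientation: [-0.487, 0.513, -0.511, 0.489]
wrist_force: [0.6, 0.0, -0.0]
finger_gap: 91.6
```

```bash
python3 - <<'E'
from h import *
state();shot("s7","side",(290,150,410,290),4.2)
E
```

```text
t 15.2 tcp [563.    3.9  47. ] fing [-0.     0.004 -1.   ] jaw [ 0.999 -0.048 -0.   ] head -2.78 q [ -2.1  24.4 118.1   0.3  37.6   0.4] F [ 0.6  0.  -0. ] gap 91.6
```

View pics/s7.png

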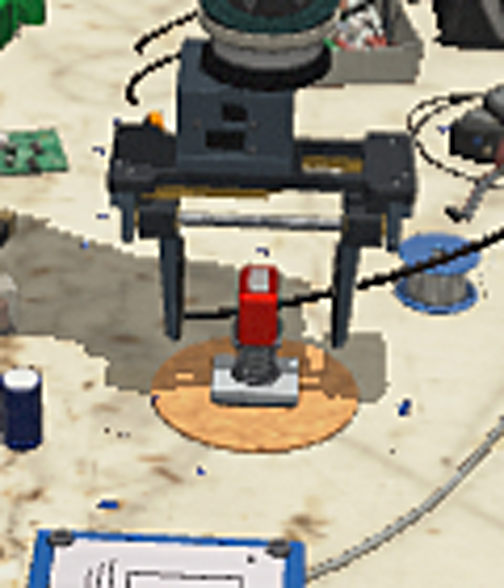

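Both fingers straddle the upright handle, with the handle centred between them at crop (258,300). Closing.

Emit:
{"op": "send_rows", "data": {"series": [{"dx": 0,"dy": 0,"dz": 0,"ax": 0,"ay": 0,"az": 0,"jaw": 255},{"dx": 0,"dy": 0,"dz": 0,"ax": 0,"ay": 0,"az": 0,"jaw": 255},{"dx": 0,"dy": 0,"dz": 0,"ax": 0,"ay": 0,"az": 0,"jaw": 255},{"dx": 0,"dy": 0,"dz": 0,"ax": 0,"ay": 0,"az": 0,"jaw": 255},{"dx": 0,"dy": 0,"dz": 0,"ax": 0,"ay": 0,"az": 0,"jaw": 255},{"dx": 0,"dy": 0,"dz": 0,"ax": 0,"ay": 0,"az": 0,"jaw": 255},{"dx": 0,"dy": 0,"dz": 0,"ax": 0,"ay": 0,"az": 0,"jaw": 255},{"dx": 0,"dy": 0,"dz": 0,"ax": 0,"ay": 0,"az": 0,"jaw": 255},{"dx": 0,"dy": 0,"dz": 0,"ax": 0,"ay": 0,"az": 0,"jaw": 255},{"dx": 0,"dy": 0,"dz": 0,"ax": 0,"ay": 0,"az": 0,"jaw": 255},{"dx": 0,"dy": 0,"dz": 0,"ax": 0,"ay": 0,"az": 0,"jaw": 255},{"dx": 0,"dy": 0,"dz": 0,"ax": 0,"ay": 0,"az": 0,"jaw": 255}]}}

```text
time: 16.45
tcp_pos: [562.4, 4.1, 46.0]
orientation: [-0.487, 0.513, -0.511, 0.488]
wrist_force: [1.4, -0.1, -0.3]
finger_gap: 28.9
```

Emit:
{"op": "send_rows", "data": {"series": [{"dx": 0,"dy": 0,"dz": 10,"ax": 0,"ay": 0,"az": 0,"jaw": 255},{"dx": 0,"dy": 0,"dz": 25,"ax": 0,"ay": 0,"az": 0,"jaw": 255},{"dx": 0,"dy": 0,"dz": 25,"ax": 0,"ay": 0,"az": 0,"jaw": 255},{"dx": 0,"dy": 0,"dz": 15,"ax": 0,"ay": 0,"az": 0,"jaw": 255},{"dx": 0,"dy": 0,"dz": 0,"ax": 0,"ay": 0,"az": 0,"jaw": 255}]}}

```text
time: 16.95
tcp_pos: [563.2, 4.0, 123.0]
orientation: [-0.486, 0.512, -0.511, 0.489]
wrist_force: [-1.0, 0.1, -3.8]
finger_gap: 29.2
```

```bash
python3 - <<'E'
from h import *
state()
E
```

```text
t 16.95 tcp [563.2   4.  123. ] fing [ 0.002  0.003 -1.   ] jaw [ 0.999 -0.048  0.002] head -2.76 q [ -2.1  17.  117.6   0.3  45.4   0.5] F [-1.   0.1 -3.8] gap 29.2
```

Gap reads 29 mm instead of 24, so I'll look before going on.

```bash
python3 - <<'E'
from h import *
shot("s8","side",(290,120,410,260),4.2);shot("t8","top",(330,130,450,230),5)
E
```

```text
(no output)
```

View pics/s8.png

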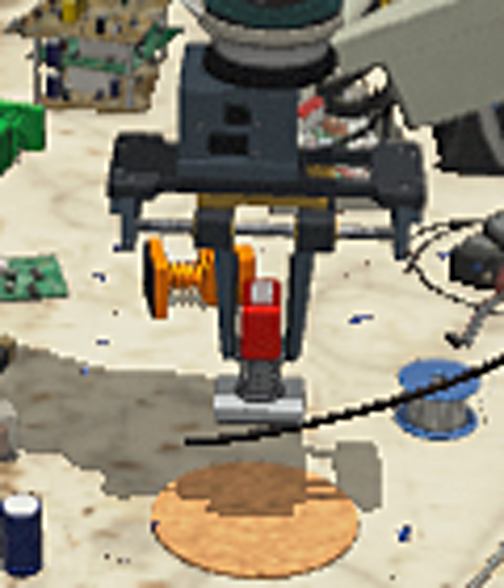

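View pics/t8.png

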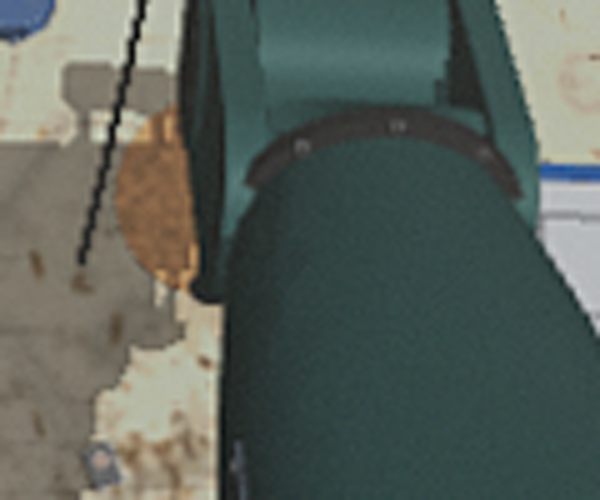

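```bash
python3 - <<'E'
from h import *
c=shot("s9","side",(335,175,370,225),12)
i=c["pixels"]
E
```

```text
(no output)
```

View pics/s9.png

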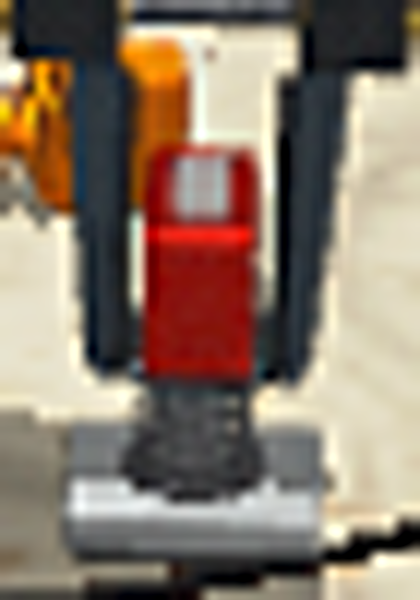

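```bash
python3 - <<'E'
from h import *
S=manip.camera("side")
def yplane(px,y):
    o,d=rays(S,np.array(px,float)/12+[334.5,174.5]);return (o+d*((y-o[1])/d[:,1])[:,None]).round(1)
print("foot bottom near",yplane([[72,552],[318,550]],-17))
print("foot top near",yplane([[72,485],[318,488]],-17))
print("handle bottom near / top near",yplane([[145,378],[255,378],[147,235],[250,235]],-17))
print("finger tips at y=4-16",yplane([[100,380],[125,378],[265,378],[300,380]],-12))
state()
E
```

```text
foot bottom near [[535.  -17.   81.3]
 [586.5 -17.   82.8]]
foot top near [[534.6 -17.   97.6]
 [585.8 -17.   97.8]]
handle bottom near / top near [[549.1 -17.  123.3]
 [571.8 -17.  123.7]
 [548.6 -17.  156.6]
 [569.5 -17.  157. ]]
finger tips at y=4-16 [[540.  -12.  119.9]
 [545.1 -12.  120.5]
 [574.1 -12.  121. ]
 [581.4 -12.  120.7]]
t 17.15 tcp [561.4   4.1 119.8] fing [-0.003  0.004 -1.   ] jaw [ 0.999 -0.048 -0.003] head -2.76 q [ -2.1  17.2 117.7   0.3  45.3   0.5] F [-0.7 -0.3 -2.9] gap 28.8
```

The tips sit about 42 mm above the die, just below the handle block, and seem to be pinching the wider stem collar (~29 mm). I'll set the stamp back down on the pad and regrip about 7 mm higher, on the block only.

Emit:
{"op": "send_rows", "data": {"series": [{"dx": 0,"dy": 0,"dz": -25,"ax": 0,"ay": 0,"az": 0,"jaw": 255},{"dx": 0,"dy": 0,"dz": -25,"ax": 0,"ay": 0,"az": 0,"jaw": 255},{"dx": 0,"dy": 0,"dz": -15,"ax": 0,"ay": 0,"az": 0,"jaw": 255},{"dx": 0,"dy": 0,"dz": -5,"ax": 0,"ay": 0,"az": 0,"jaw": 255},{"dx": 0,"dy": 0,"dz": -2,"ax": 0,"ay": 0,"az": 0,"jaw": 255},{"dx": 0,"dy": 0,"dz": -1,"ax": 0,"ay": 0,"az": 0,"jaw": 255},{"dx": 0,"dy": 0,"dz": 0,"ax": 0,"ay": 0,"az": 0,"jaw": 255}]}}

```text
time: 17.85
tcp_pos: [562.7, 4.1, 48.6]
orientation: [-0.487, 0.513, -0.511, 0.489]
wrist_force: [-0.2, 0.6, -3.0]
finger_gap: 29.1
```

Emit:
{"op": "send_rows", "data": {"series": [{"dx": 0,"dy": 0,"dz": -1,"ax": 0,"ay": 0,"az": 0,"jaw": 255},{"dx": 0,"dy": 0,"dz": 0,"ax": 0,"ay": 0,"az": 0,"jaw": 255}]}}

```text
time: 18.05
tcp_pos: [562.5, 4.1, 47.3]
orientation: [-0.487, 0.513, -0.511, 0.489]
wrist_force: [0.5, 0.3, -2.9]
finger_gap: 29.2
```

Emit:
{"op": "send_rows", "data": {"series": [{"dx": 0,"dy": 0,"dz": -1,"ax": 0,"ay": 0,"az": 0,"jaw": 255},{"dx": 0,"dy": 0,"dz": 0,"ax": 0,"ay": 0,"az": 0,"jaw": 255}]}}

```text
time: 18.25
tcp_pos: [562.4, 4.1, 46.1]
orientation: [-0.487, 0.513, -0.511, 0.488]
wrist_force: [0.3, -0.3, -2.6]
finger_gap: 28.8
```

Emit:
{"op": "send_rows", "data": {"series": [{"dx": 0,"dy": 0,"dz": -1,"ax": 0,"ay": 0,"az": 0,"jaw": 255},{"dx": 0,"dy": 0,"dz": 0,"ax": 0,"ay": 0,"az": 0,"jaw": 255}]}}

```text
time: 18.45
tcp_pos: [562.6, 4.1, 45.3]
orientation: [-0.487, 0.513, -0.511, 0.489]
wrist_force: [-0.4, 0.9, 4.3]
finger_gap: 29.1
```

Contact. Open, raise, and re-close.

Emit:
{"op": "send_rows", "data": {"series": [{"dx": 0,"dy": 0,"dz": 0,"ax": 0,"ay": 0,"az": 0,"jaw": 130},{"dx": 0,"dy": 0,"dz": 0,"ax": 0,"ay": 0,"az": 0,"jaw": 130},{"dx": 0,"dy": 0,"dz": 0,"ax": 0,"ay": 0,"az": 0,"jaw": 130},{"dx": 0,"dy": 0,"dz": 0,"ax": 0,"ay": 0,"az": 0,"jaw": 130},{"dx": 0,"dy": 0,"dz": 4,"ax": 0,"ay": 0,"az": 0,"jaw": 130},{"dx": 0,"dy": 0,"dz": 4.5,"ax": 0,"ay": 0,"az": 0,"jaw": 130},{"dx": 0,"dy": 0,"dz": 0,"ax": 0,"ay": 0,"az": 0,"jaw": 130}]}}

```text
time: 19.15
tcp_pos: [562.7, 4.1, 54.2]
orientation: [-0.487, 0.513, -0.511, 0.489]
wrist_force: [0.0, -0.3, 0.3]
finger_gap: 44.4
```

Emit:
{"op": "send_rows", "data": {"series": [{"dx": 0,"dy": 0,"dz": 0,"ax": 0,"ay": 0,"az": 0,"jaw": 255},{"dx": 0,"dy": 0,"dz": 0,"ax": 0,"ay": 0,"az": 0,"jaw": 255},{"dx": 0,"dy": 0,"dz": 0,"ax": 0,"ay": 0,"az": 0,"jaw": 255},{"dx": 0,"dy": 0,"dz": 0,"ax": 0,"ay": 0,"az": 0,"jaw": 255},{"dx": 0,"dy": 0,"dz": 0,"ax": 0,"ay": 0,"az": 0,"jaw": 255},{"dx": 0,"dy": 0,"dz": 0,"ax": 0,"ay": 0,"az": 0,"jaw": 255},{"dx": 0,"dy": 0,"dz": 0,"ax": 0,"ay": 0,"az": 0,"jaw": 255},{"dx": 0,"dy": 0,"dz": 0,"ax": 0,"ay": 0,"az": 0,"jaw": 255}]}}

```text
time: 19.95
tcp_pos: [562.1, 4.1, 53.3]
orientation: [-0.487, 0.513, -0.511, 0.488]
wrist_force: [1.2, 0.5, -3.3]
finger_gap: 24.0
```

Emit:
{"op": "send_rows", "data": {"series": [{"dx": 0,"dy": 0,"dz": 10,"ax": 0,"ay": 0,"az": 0,"jaw": 255},{"dx": 0,"dy": 0,"dz": 30,"ax": 0,"ay": 0,"az": 0,"jaw": 255},{"dx": 0,"dy": 0,"dz": 30,"ax": 0,"ay": 0,"az": 0,"jaw": 255},{"dx": 0,"dy": 0,"dz": 10,"ax": 0,"ay": 0,"az": 0,"jaw": 255},{"dx": -3,"dy": -15,"dz": 0,"ax": 0,"ay": 0,"az": 0,"jaw": 255},{"dx": -6,"dy": -30,"dz": 0,"ax": 0,"ay": 0,"az": 0,"jaw": 255},{"dx": -6,"dy": -30,"dz": 0,"ax": 0,"ay": 0,"az": 0,"jaw": 255},{"dx": -6,"dy": -30,"dz": 0,"ax": 0,"ay": 0,"az": 0,"jaw": 255},{"dx": -6,"dy": -30,"dz": 0,"ax": 0,"ay": 0,"az": 0,"jaw": 255},{"dx": -6,"dy": -30,"dz": 0,"ax": 0,"ay": 0,"az": 0,"jaw": 255},{"dx": -6,"dy": -30,"dz": 0,"ax": 0,"ay": 0,"az": 0,"jaw": 255},{"dx": -6,"dy": -29,"dz": 0,"ax": 0,"ay": 0,"az": 0,"jaw": 255}]}}

```text
time: 21.15
tcp_pos: [515.7, -221.5, 132.0]
orientation: [-0.487, 0.514, -0.51, 0.488]
wrist_force: [-0.0, 0.3, -2.4]
finger_gap: 23.8
```

Emit:
{"op": "send_rows", "data": {"series": [{"dx": 0,"dy": 0,"dz": -15,"ax": 0,"ay": 0,"az": 0,"jaw": 255},{"dx": 0,"dy": 0,"dz": -15,"ax": 0,"ay": 0,"az": 0,"jaw": 255},{"dx": 0,"dy": 0,"dz": -15,"ax": 0,"ay": 0,"az": 0,"jaw": 255},{"dx": 0,"dy": 0,"dz": 0,"ax": 0,"ay": 0,"az": 0,"jaw": 255},{"dx": 0,"dy": 0,"dz": 0,"ax": 0,"ay": 0,"az": 0,"jaw": 255}]}}

```text
time: 21.65
tcp_pos: [517.0, -219.2, 87.7]
orientation: [-0.488, 0.513, -0.51, 0.488]
wrist_force: [0.2, -0.1, -2.3]
finger_gap: 23.5
```

```bash
python3 - <<'E'
from h import *
state();shot("s10","side",(280,215,380,320),5.5);shot("t10","top",(370,100,510,230),4.5)
E
```

```text
t 21.65 tcp [ 517.  -219.2   87.7] fing [-0.003  0.004 -1.   ] jaw [ 0.999 -0.047 -0.003] head -2.71 q [-25.4  20.3 118.    0.2  42.  -22.9] F [ 0.2 -0.1 -2.3] gap 23.5
```

View pics/s10.png

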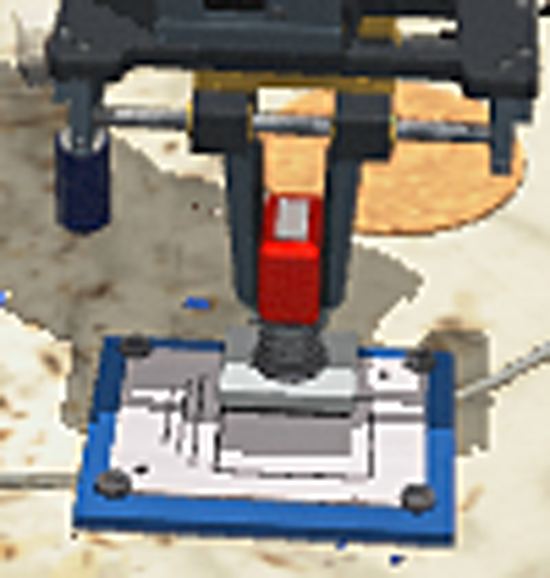

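View pics/t10.png

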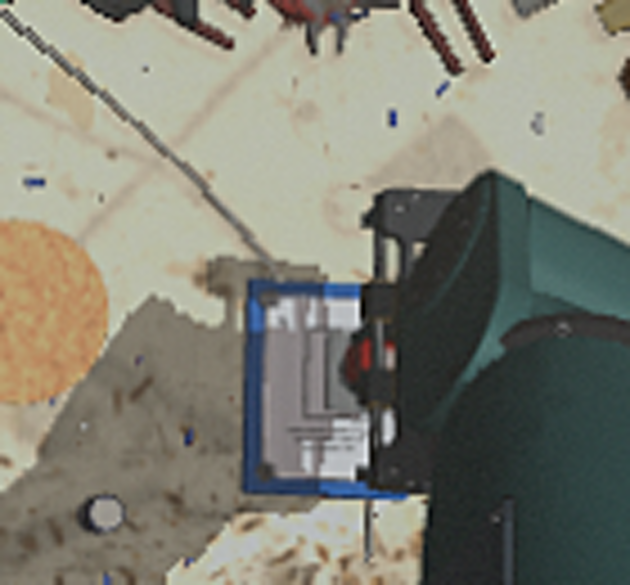

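```bash
python3 - <<'E'
from h import *
S=shot("s11","side",(312,265,352,305),15)
T=shot("t11","top",(420,150,470,215),9)
E
```

```text
(no output)
```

View pics/s11.png

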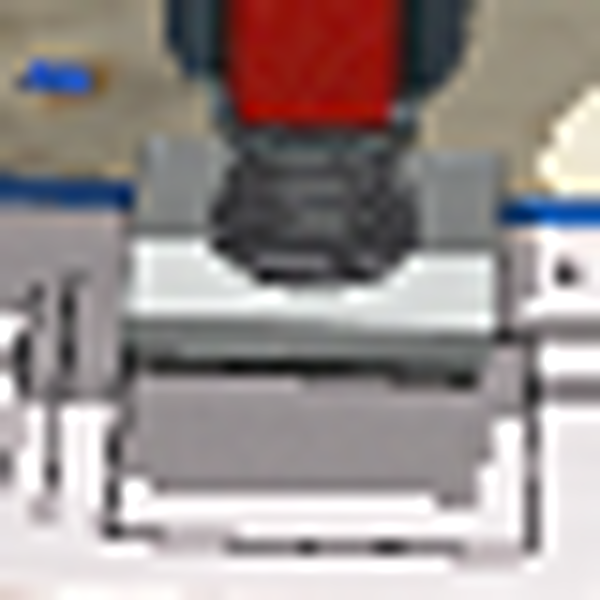

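View pics/t11.png

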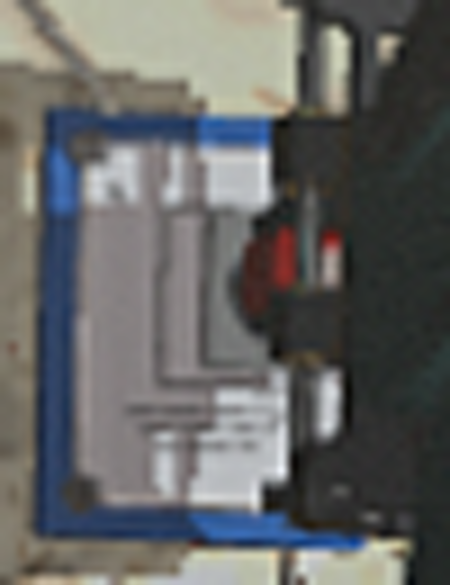

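```bash
python3 - <<'E'
from h import *
S=manip.camera("side");T=manip.camera("top")
w=lambda p,z:plane(S,np.array(p,float)/15+[311.5,264.5],z).round(1)
print("frame near corners",w([[112,530],[532,548]],13))
print("top surf",w([[142,142],[497,155],[495,330],[130,312]],51.4))
print("bot near",w([[128,374],[484,386]],38.4))
wt=lambda p,z:plane(T,np.array(p,float)/9+[419.5,149.5],z).round(1)
print("top view foot left edge z51",wt([[208,210],[203,362]],51.4),"frame left",wt([[166,210],[158,382]],13))
E
```

```text
frame near corners [[ 487.6 -244.    13. ]
 [ 548.8 -246.2   13. ]]
top surf [[ 490.7 -201.4   51.4]
 [ 543.3 -202.9   51.4]
 [ 542.4 -244.5   51.4]
 [ 490.  -242.    51.4]]
bot near [[ 489.7 -239.7   38.4]
 [ 541.2 -240.9   38.4]]
top view foot left edge z51 [[ 543.3 -199.7   51.4]
 [ 492.2 -196.9   51.4]] frame left [[ 548.4 -196.8   13. ]
 [ 488.7 -192.8   13. ]]
```

Emit:
{"op": "send_rows", "data": {"series": [{"dx": 1.5,"dy": -0.3,"dz": -8,"ax": 0,"ay": 0,"az": 0,"jaw": 255},{"dx": 0,"dy": 0,"dz": -8,"ax": 0,"ay": 0,"az": 0,"jaw": 255},{"dx": 0,"dy": 0,"dz": -3,"ax": 0,"ay": 0,"az": 0,"jaw": 255},{"dx": 0,"dy": 0,"dz": 0,"ax": 0,"ay": 0,"az": 0,"jaw": 255},{"dx": 0,"dy": 0,"dz": 0,"ax": 0,"ay": 0,"az": 0,"jaw": 255}]}}

```text
time: 22.45
tcp_pos: [518.7, -220.2, 69.3]
orientation: [-0.487, 0.513, -0.511, 0.488]
wrist_force: [0.8, -0.1, -2.2]
finger_gap: 23.8
```

```bash
python3 - <<'E'
from h import *
state()
S=shot("s12","side",(312,265,352,305),15)
E
```

```text
t 22.45 tcp [ 518.7 -220.2   69.3] fing [-0.002  0.004 -1.   ] jaw [ 0.999 -0.048 -0.002] head -2.76 q [-25.4  22.2 117.9   0.2  40.1 -22.9] F [ 0.8 -0.1 -2.2] gap 23.8
```

View pics/s12.png

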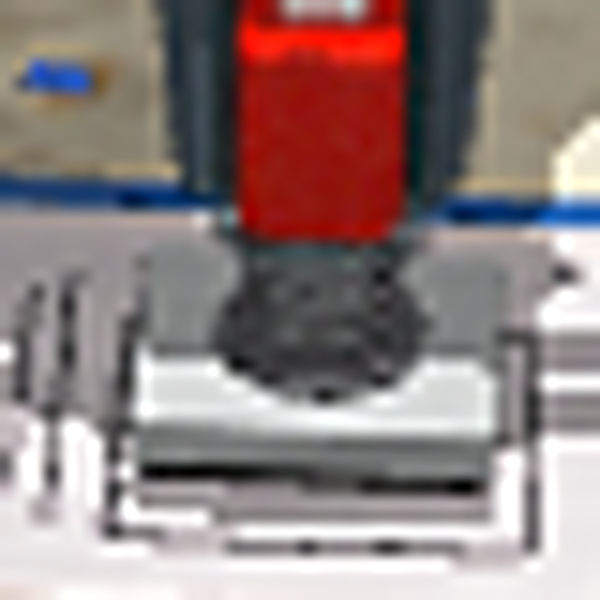

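```bash
python3 - <<'E'
from h import *
S=manip.camera("side")
w=lambda p,z:plane(S,np.array(p,float)/15+[311.5,264.5],z).round(1)
for z in(19,20,21): print(z,w([[138,478],[490,490]],z).tolist())
print(w([[112,530],[532,548],[132,250+70],[530,345]],13).tolist())
E
```

```text
19 [[491.2, -239.4, 19.0], [542.6, -240.5, 19.0]]
20 [[491.3, -240.6, 20.0], [542.6, -241.8, 20.0]]
21 [[491.3, -241.8, 21.0], [542.5, -243.0, 21.0]]
[[487.6, -244.0, 13.0], [548.8, -246.2, 13.0], [489.2, -194.7, 13.0], [549.4, -198.9, 13.0]]
```

Emit:
{"op": "send_rows", "data": {"series": [{"dx": 0.6,"dy": 0,"dz": -3,"ax": 0,"ay": 0,"az": 0,"jaw": 255},{"dx": 0,"dy": 0,"dz": -2,"ax": 0,"ay": 0,"az": 0,"jaw": 255},{"dx": 0,"dy": 0,"dz": 0,"ax": 0,"ay": 0,"az": 0,"jaw": 255},{"dx": 0,"dy": 0,"dz": 0,"ax": 0,"ay": 0,"az": 0,"jaw": 255}]}}

```text
time: 22.95
tcp_pos: [519.3, -220.2, 64.4]
orientation: [-0.487, 0.513, -0.511, 0.488]
wrist_force: [-0.7, -0.4, -2.3]
finger_gap: 23.8
```

Emit:
{"op": "send_rows", "data": {"series": [{"dx": 0,"dy": 0,"dz": -1,"ax": 0,"ay": 0,"az": 0,"jaw": 255},{"dx": 0,"dy": 0,"dz": -1,"ax": 0,"ay": 0,"az": 0,"jaw": 255},{"dx": 0,"dy": 0,"dz": 0,"ax": 0,"ay": 0,"az": 0,"jaw": 255}]}}

```text
time: 23.25
tcp_pos: [519.4, -220.2, 62.4]
orientation: [-0.487, 0.513, -0.511, 0.488]
wrist_force: [0.4, -1.1, -2.8]
finger_gap: 24.2
```

Emit:
{"op": "send_rows", "data": {"series": [{"dx": 0,"dy": 0,"dz": -1,"ax": 0,"ay": 0,"az": 0,"jaw": 255},{"dx": 0,"dy": 0,"dz": 0,"ax": 0,"ay": 0,"az": 0,"jaw": 255}]}}

```text
time: 23.45
tcp_pos: [519.4, -220.3, 61.7]
orientation: [-0.487, 0.513, -0.511, 0.488]
wrist_force: [-2.4, 0.3, 6.0]
finger_gap: 24.1
```

Emit:
{"op": "send_rows", "data": {"series": [{"dx": 0,"dy": 0,"dz": -1,"ax": 0,"ay": 0,"az": 0,"jaw": 255},{"dx": 0,"dy": 0,"dz": 0,"ax": 0,"ay": 0,"az": 0,"jaw": 255}]}}

```text
time: 23.65
tcp_pos: [519.4, -220.2, 60.7]
orientation: [-0.487, 0.513, -0.511, 0.488]
wrist_force: [-2.3, 1.5, 6.0]
finger_gap: 23.6
```

Emit:
{"op": "send_rows", "data": {"series": [{"dx": 0,"dy": 0,"dz": -1,"ax": 0,"ay": 0,"az": 0,"jaw": 255},{"dx": 0,"dy": 0,"dz": -1,"ax": 0,"ay": 0,"az": 0,"jaw": 255},{"dx": 0,"dy": 0,"dz": 0,"ax": 0,"ay": 0,"az": 0,"jaw": 255}]}}

```text
time: 23.95
tcp_pos: [519.4, -220.3, 58.8]
orientation: [-0.487, 0.513, -0.511, 0.488]
wrist_force: [-3.7, 0.6, 8.5]
finger_gap: 23.8
```

Emit:
{"op": "send_rows", "data": {"series": [{"dx": 0,"dy": 0,"dz": -1,"ax": 0,"ay": 0,"az": 0,"jaw": 255},{"dx": 0,"dy": 0,"dz": 0,"ax": 0,"ay": 0,"az": 0,"jaw": 255}]}}

```text
time: 24.15
tcp_pos: [519.4, -220.3, 57.9]
orientation: [-0.487, 0.513, -0.511, 0.488]
wrist_force: [-3.7, 1.5, 10.2]
finger_gap: 23.7
```

Emit:
{"op": "send_rows", "data": {"series": [{"dx": 0,"dy": 0,"dz": -0.5,"ax": 0,"ay": 0,"az": 0,"jaw": 255},{"dx": 0,"dy": 0,"dz": 0,"ax": 0,"ay": 0,"az": 0,"jaw": 255}]}}

```text
time: 24.35
tcp_pos: [519.4, -220.3, 57.5]
orientation: [-0.487, 0.513, -0.511, 0.488]
wrist_force: [-3.8, 1.8, 10.8]
finger_gap: 23.9
```

Emit:
{"op": "send_rows", "data": {"series": [{"dx": 0,"dy": 0,"dz": -0.5,"ax": 0,"ay": 0,"az": 0,"jaw": 255},{"dx": 0,"dy": 0,"dz": 0,"ax": 0,"ay": 0,"az": 0,"jaw": 255}]}}

```text
time: 24.55
tcp_pos: [519.5, -220.3, 57.2]
orientation: [-0.487, 0.513, -0.511, 0.488]
wrist_force: [-5.1, 1.0, 14.5]
finger_gap: 23.3
```

The jump to 14.5 N marks the hard stop (about 17 N on the plate). Hold for a second.

Emit:
{"op": "send_rows", "data": {"series": [{"dx": 0,"dy": 0,"dz": 0,"ax": 0,"ay": 0,"az": 0,"jaw": 255},{"dx": 0,"dy": 0,"dz": 0,"ax": 0,"ay": 0,"az": 0,"jaw": 255},{"dx": 0,"dy": 0,"dz": 0,"ax": 0,"ay": 0,"az": 0,"jaw": 255},{"dx": 0,"dy": 0,"dz": 0,"ax": 0,"ay": 0,"az": 0,"jaw": 255},{"dx": 0,"dy": 0,"dz": 0,"ax": 0,"ay": 0,"az": 0,"jaw": 255},{"dx": 0,"dy": 0,"dz": 0,"ax": 0,"ay": 0,"az": 0,"jaw": 255}]}}

```text
time: 25.15
tcp_pos: [519.5, -220.3, 57.2]
orientation: [-0.487, 0.513, -0.511, 0.488]
wrist_force: [-5.8, 3.6, 15.3]
finger_gap: 23.9
```

```bash
python3 - <<'E'
from h import *
state()
S=shot("s13","side",(312,265,352,305),15)
E
```

```text
t 25.15 tcp [ 519.5 -220.3   57.2] fing [-0.001  0.003 -1.   ] jaw [ 0.999 -0.048 -0.001] head -2.76 q [-25.4  23.5 117.9   0.2  38.8 -22.8] F [-5.8  3.6 15.3] gap 23.9
```

View pics/s13.png

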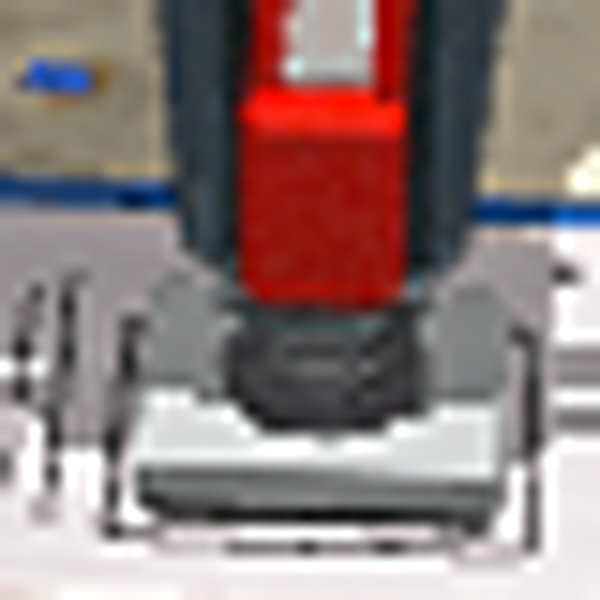

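The stamp sits square inside the frame with a similar gap left (115→137) and right (498→530), and the frame's lower line is visible at row ~540. I'll hold a bit longer and then lift straight up.

Emit:
{"op": "send_rows", "data": {"series": [{"dx": 0,"dy": 0,"dz": 0,"ax": 0,"ay": 0,"az": 0,"jaw": 255},{"dx": 0,"dy": 0,"dz": 0,"ax": 0,"ay": 0,"az": 0,"jaw": 255},{"dx": 0,"dy": 0,"dz": 0,"ax": 0,"ay": 0,"az": 0,"jaw": 255},{"dx": 0,"dy": 0,"dz": 0,"ax": 0,"ay": 0,"az": 0,"jaw": 255},{"dx": 0,"dy": 0,"dz": 2,"ax": 0,"ay": 0,"az": 0,"jaw": 255},{"dx": 0,"dy": 0,"dz": 3,"ax": 0,"ay": 0,"az": 0,"jaw": 255},{"dx": 0,"dy": 0,"dz": 5,"ax": 0,"ay": 0,"az": 0,"jaw": 255},{"dx": 0,"dy": 0,"dz": 20,"ax": 0,"ay": 0,"az": 0,"jaw": 255},{"dx": 0,"dy": 0,"dz": 30,"ax": 0,"ay": 0,"az": 0,"jaw": 255},{"dx": 0,"dy": 0,"dz": 30,"ax": 0,"ay": 0,"az": 0,"jaw": 255},{"dx": 0,"dy": 0,"dz": 25,"ax": 0,"ay": 0,"az": 0,"jaw": 255},{"dx": 0,"dy": 0,"dz": 0,"ax": 0,"ay": 0,"az": 0,"jaw": 255}]}}

```text
time: 26.4
tcp_pos: [521.0, -221.0, 174.7]
orientation: [0.487, -0.511, 0.512, -0.489]
wrist_force: [0.0, -0.3, -3.5]
finger_gap: 23.8
```

Emit:
{"op": "send_rows", "data": {"series": [{"dx": 0,"dy": 0,"dz": 0,"ax": 0,"ay": 0,"az": 0,"jaw": 255},{"dx": 0,"dy": 0,"dz": 0,"ax": 0,"ay": 0,"az": 0,"jaw": 255}]}}

```text
time: 26.6
tcp_pos: [518.5, -219.8, 170.0]
orientation: [-0.488, 0.514, -0.51, 0.488]
wrist_force: [0.1, -0.8, -2.9]
finger_gap: 24.0
```

```bash
python3 - <<'E'
from h import *
state()
S=shot("s14","side",(280,180,390,320),4.2)
E
```

```text
t 26.6 tcp [ 518.5 -219.8  170. ] fing [-0.003  0.004 -1.   ] jaw [ 0.999 -0.048 -0.003] head -2.76 q [-25.4  13.  116.5   0.2  50.8 -22.8] F [ 0.1 -0.8 -2.9] gap 24.0
```

View pics/s14.png

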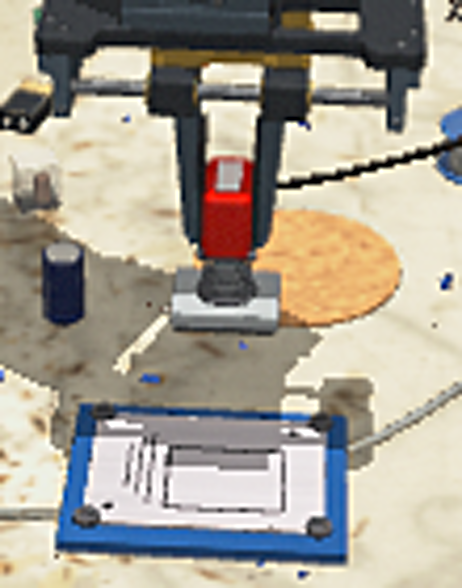

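The stamp is held about 108 mm above the frame with the plate undisturbed. Carrying it back to the pad.

Emit:
{"op": "send_rows", "data": {"series": [{"dx": 3,"dy": 15,"dz": 0,"ax": 0,"ay": 0,"az": 0,"jaw": 255},{"dx": 6,"dy": 30,"dz": 0,"ax": 0,"ay": 0,"az": 0,"jaw": 255},{"dx": 6,"dy": 30,"dz": 0,"ax": 0,"ay": 0,"az": 0,"jaw": 255},{"dx": 6,"dy": 30,"dz": 0,"ax": 0,"ay": 0,"az": 0,"jaw": 255},{"dx": 6,"dy": 30,"dz": 0,"ax": 0,"ay": 0,"az": 0,"jaw": 255},{"dx": 6,"dy": 30,"dz": 0,"ax": 0,"ay": 0,"az": 0,"jaw": 255},{"dx": 6,"dy": 30,"dz": -10,"ax": 0,"ay": 0,"az": 0,"jaw": 255},{"dx": 4,"dy": 27,"dz": -20,"ax": 0,"ay": 0,"az": 0,"jaw": 255},{"dx": 0,"dy": 0,"dz": -30,"ax": 0,"ay": 0,"az": 0,"jaw": 255},{"dx": 0,"dy": 0,"dz": -30,"ax": 0,"ay": 0,"az": 0,"jaw": 255},{"dx": 0,"dy": 0,"dz": -15,"ax": 0,"ay": 0,"az": 0,"jaw": 255},{"dx": 0,"dy": 0,"dz": 0,"ax": 0,"ay": 0,"az": 0,"jaw": 255}]}}

```text
time: 27.85
tcp_pos: [560.7, 2.3, 64.3]
orientation: [-0.488, 0.514, -0.51, 0.487]
wrist_force: [-0.5, 0.5, -2.2]
finger_gap: 24.2
```

Emit:
{"op": "send_rows", "data": {"series": [{"dx": 0,"dy": 0,"dz": -3,"ax": 0,"ay": 0,"az": 0,"jaw": 255},{"dx": 0,"dy": 0,"dz": 0,"ax": 0,"ay": 0,"az": 0,"jaw": 255},{"dx": 0,"dy": 0,"dz": 0,"ax": 0,"ay": 0,"az": 0,"jaw": 255}]}}

```text
time: 28.15
tcp_pos: [563.0, 1.7, 64.5]
orientation: [-0.487, 0.513, -0.511, 0.489]
wrist_force: [-0.7, 0.3, -2.2]
finger_gap: 23.8
```

```bash
python3 - <<'E'
from h import *
state()
S=shot("s15","side",(290,150,410,290),4.2)
E
```

```text
t 28.15 tcp [563.    1.7  64.5] fing [ 0.     0.003 -1.   ] jaw [ 0.999 -0.048  0.   ] head -2.78 q [ -2.3  22.6 118.1   0.3  39.3   0.2] F [-0.7  0.3 -2.2] gap 23.8
```

View pics/s15.png

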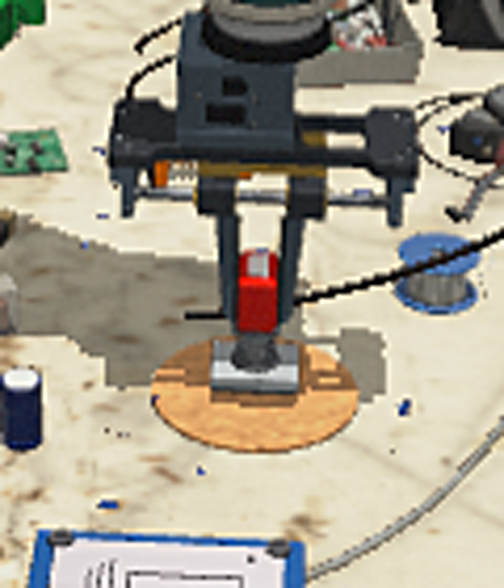

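Over the pad, roughly 11 mm to go. Lowering gently.

Emit:
{"op": "send_rows", "data": {"series": [{"dx": 0,"dy": 0,"dz": -4,"ax": 0,"ay": 0,"az": 0,"jaw": 255},{"dx": 0,"dy": 0,"dz": -4,"ax": 0,"ay": 0,"az": 0,"jaw": 255},{"dx": 0,"dy": 0,"dz": -1,"ax": 0,"ay": 0,"az": 0,"jaw": 255},{"dx": 0,"dy": 0,"dz": 0,"ax": 0,"ay": 0,"az": 0,"jaw": 255},{"dx": 0,"dy": 0,"dz": 0,"ax": 0,"ay": 0,"az": 0,"jaw": 255}]}}

```text
time: 28.7
tcp_pos: [562.3, 1.8, 54.4]
orientation: [-0.487, 0.513, -0.511, 0.488]
wrist_force: [-0.1, -0.6, -3.7]
finger_gap: 24.0
```

Emit:
{"op": "send_rows", "data": {"series": [{"dx": 0,"dy": 0,"dz": -1,"ax": 0,"ay": 0,"az": 0,"jaw": 255},{"dx": 0,"dy": 0,"dz": -0.5,"ax": 0,"ay": 0,"az": 0,"jaw": 255},{"dx": 0,"dy": 0,"dz": 0,"ax": 0,"ay": 0,"az": 0,"jaw": 255}]}}

```text
time: 29.0
tcp_pos: [562.5, 1.8, 53.2]
orientation: [-0.487, 0.513, -0.511, 0.488]
wrist_force: [-2.1, -0.1, 4.9]
finger_gap: 24.0
```

Emit:
{"op": "send_rows", "data": {"series": [{"dx": 0,"dy": 0,"dz": -0.8,"ax": 0,"ay": 0,"az": 0,"jaw": 255},{"dx": 0,"dy": 0,"dz": 0,"ax": 0,"ay": 0,"az": 0,"jaw": 255}]}}

```text
time: 29.2
tcp_pos: [562.5, 1.8, 52.4]
orientation: [-0.487, 0.513, -0.511, 0.488]
wrist_force: [-2.3, 0.1, 5.2]
finger_gap: 23.8
```

Emit:
{"op": "send_rows", "data": {"series": [{"dx": 0,"dy": 0,"dz": 0.7,"ax": 0,"ay": 0,"az": 0,"jaw": 255},{"dx": 0,"dy": 0,"dz": 0,"ax": 0,"ay": 0,"az": 0,"jaw": 255},{"dx": 0,"dy": 0,"dz": 0,"ax": 0,"ay": 0,"az": 0,"jaw": 0},{"dx": 0,"dy": 0,"dz": 0,"ax": 0,"ay": 0,"az": 0,"jaw": 0},{"dx": 0,"dy": 0,"dz": 0,"ax": 0,"ay": 0,"az": 0,"jaw": 0},{"dx": 0,"dy": 0,"dz": 0,"ax": 0,"ay": 0,"az": 0,"jaw": 0},{"dx": 0,"dy": 0,"dz": 0,"ax": 0,"ay": 0,"az": 0,"jaw": 0},{"dx": 0,"dy": 0,"dz": 0,"ax": 0,"ay": 0,"az": 0,"jaw": 0},{"dx": 0,"dy": 0,"dz": 0,"ax": 0,"ay": 0,"az": 0,"jaw": 0},{"dx": 0,"dy": 0,"dz": 0,"ax": 0,"ay": 0,"az": 0,"jaw": 0},{"dx": 0,"dy": 0,"dz": 0,"ax": 0,"ay": 0,"az": 0,"jaw": 0},{"dx": 0,"dy": 0,"dz": 0,"ax": 0,"ay": 0,"az": 0,"jaw": 0}]}}

```text
time: 30.4
tcp_pos: [562.4, 1.8, 52.9]
orientation: [-0.487, 0.513, -0.511, 0.488]
wrist_force: [-0.7, -0.5, 0.4]
finger_gap: 91.1
```

Emit:
{"op": "send_rows", "data": {"series": [{"dx": 0,"dy": 0,"dz": 10,"ax": 0,"ay": 0,"az": 0,"jaw": 0},{"dx": 0,"dy": 0,"dz": 30,"ax": 0,"ay": 0,"az": 0,"jaw": 0},{"dx": 0,"dy": 0,"dz": 30,"ax": 0,"ay": 0,"az": 0,"jaw": 0},{"dx": 0,"dy": 0,"dz": 30,"ax": 0,"ay": 0,"az": 0,"jaw": 0},{"dx": 0,"dy": 0,"dz": 30,"ax": 0,"ay": 0,"az": 0,"jaw": 0},{"dx": 0,"dy": -30,"dz": 0,"ax": 0,"ay": 0,"az": 0,"jaw": 0},{"dx": 0,"dy": -40,"dz": 0,"ax": 0,"ay": 0,"az": 0,"jaw": 0},{"dx": 0,"dy": -40,"dz": 0,"ax": 0,"ay": 0,"az": 0,"jaw": 0},{"dx": 0,"dy": 0,"dz": 0,"ax": 0,"ay": 0,"az": 0,"jaw": 0},{"dx": 0,"dy": 0,"dz": 0,"ax": 0,"ay": 0,"az": 0,"jaw": 0}]}}

```text
time: 31.4
tcp_pos: [562.2, -108.7, 183.3]
orientation: [-0.487, 0.513, -0.511, 0.488]
wrist_force: [0.8, -0.2, 0.1]
finger_gap: 91.1
```

```bash
python3 - <<'E'
from h import *
state()
S=shot("s16","side",(260,180,410,320),4);T=shot("t16","top",(330,130,470,240),5)
E
```

```text
t 31.4 tcp [ 562.2 -108.7  183.3] fing [-0.001  0.004 -1.   ] jaw [ 0.999 -0.05  -0.001] head -2.85 q [-13.4  12.7 115.1   0.2  52.2 -10.7] F [ 0.8 -0.2  0.1] gap 91.1
```

View pics/s16.png

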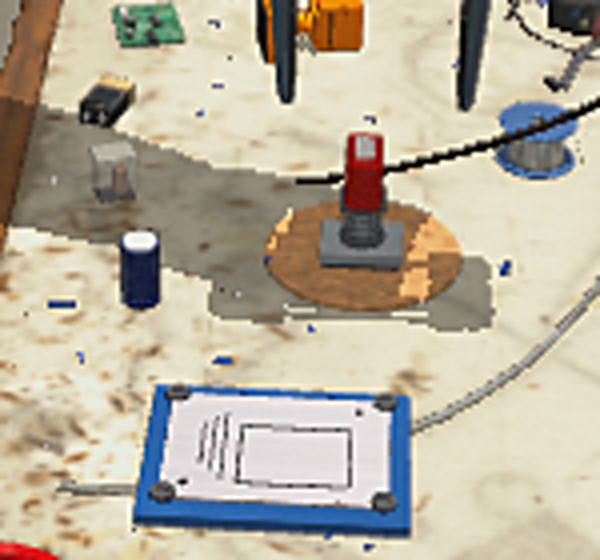

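View pics/t16.png

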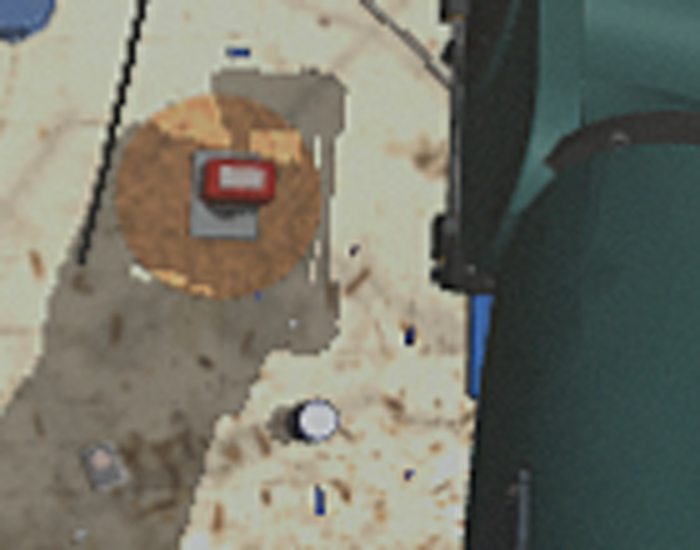

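```bash
python3 - <<'E'
from h import *
S=manip.camera("side");T=manip.camera("top")
print(tri(T,np.array([242,178])/5+[329.5,129.5],S,np.array([366,148])/4+[259.5,179.5]))
print(manip.hand_in())
E
```

```text
(array([561.40931135,   0.60713577,  83.19145898]), np.float64(0.7699711431958345))
the job is handed in; nothing more can be done
None
```

The job is handed in: all the steps were carried out, and my last checks agree with the task. No verdict was reported.

- **First standing:** I picked the lying stamp up by its handle, tilted it sideways and set it on its edge on the cork pad. It rocked upright and stood there let go.
- **Regrasp:** My first grip from above closed at 29 mm instead of 24, probably on the collar below the handle. I set the stamp back down on the pad and regripped 8 mm higher, which gave 24 mm.
- **Stamping:** The stamp went down inside the black frame with similar gaps left and right in the side view. I pressed until the wrist force rose to about 15 N (roughly 18 N on the plate) and held it for about a second. The stiff rise past 11 N, after about 4.7 mm of travel, shows the handle was at its stop; I did not measure the joint itself. I then lifted it straight up by more than 100 mm.
- **Final placing:** The stamp is back upright on the pad and let go. The centre of its top measures (561, 1, 83) mm, against a pad centre of about (562, 2). The handle top should be at 84 mm, so that fits a stamp standing upright.
- **Bystanders:** The relay, capacitor and battery look unmoved in the last picture. I checked them by eye only, and the arm is well clear.

No imprint shows on the plate in the pictures. The two cameras disagreed by up to 2 mm on the frame position, so I used the average and checked the stamp against the frame lines by eye.

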